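# Loosen a bonsai turntable's knurled lock screw two turns and turn the tree

### The job

The bonsai turntable on the bench is locked: with a fingertip, roll the knurled brass head of its lock screw round in the loosening direction (anticlockwise, facing the head) by two full turns from tight and leave it there. Then turn the disc with a fingertip until the windswept tree on it leans straight away from the lock screw, so that its back can be worked on from the screw's side. Do not grip, push or lift the pot or the tree, and leave everything else on the bench where it is.

Things in the scene. Friction and masses are not known exactly. Their poses are not given: they have to be found in the camera images.
- turntable: fixed cast-iron base of the bonsai turntable, footplate radius 98. Origin on the bench under the disc's axis, z up. -x is the direction in which the lock screw sticks out, so +x is straight away from the lock screw. A round boss (radius 9, axis 30 above the bench) runs out along -x to 138 from the disc's axis and carries the screw
- disc_centre (a point): centre of the top face of the turning aluminium disc: radius 115, 10 thick, flat, top 62 above the bench. It turns either way about the vertical axis with light friction (0.05 Nm) once the lock screw is out 1.5 turns or more; with the screw tight, its dog point sits in an index notch of the hub and the disc does not turn
- lock_head (a point): centre of the knurled brass head of the lock screw, on its axis, 30 above the bench, 150 from the disc's axis when tight. The head is a drum of radius 16 over its 24 ribs, 22 long, axis level along the base's -x, top 46 above the bench. One rib is left out and marked dark (on top when tight); dark coin slot across the end. Each turn moves this point 2 mm out
- lock_screw (a joint): angle the screw has been loosened, rad: 0 = tight (always so at the start; a stop), one turn = 6.283. Grows as the head turns anticlockwise seen facing its end from outside: the top of the head then moves along (outward axis) x (up), to the left for one who faces the end. Friction 0.025 Nm, stays where it is left, end stop at 3.5 turns
- bonsai: loose white round pot (radius 52, 47 tall) with a rigid windswept tree, 170 tall, 0.85 kg, on the middle of the disc. Origin under the pot's centre, z up, +x the way the tree leans. Foliage reaches 116 out on that side, 52 sideways, lowest leaves 104 above the disc; nothing behind the pot. At the start it leans 43 to 109 degrees anticlockwise (from above) of straight away from the screw
- tree_tip (a point): middle of the outermost foliage pad, 92 from the pot's centre on the leaning side and 157 above the disc
- jar: bystander: closed glass jar with steel cap, radius 40, 115 tall; origin under its centre
- tray: bystander: green plastic tray 250 x 180 x 45; origin under its centre
- clay_pot: bystander: small open terracotta pot, rim radius 36, 62 tall, standing in the green tray; origin under its centre
- saucer: bystander: terracotta saucer, radius 60, 22 tall; origin under its centre
- wire_coil: bystander: flat coil of aluminium wire, radius 46, 10 tall; origin under its centre
- shears: bystander: steel bonsai shears lying flat, 175 long, 10 tall; origin under the pivot, +x to the points
- brush: bystander: flat hand brush lying down, 190 long, 50 wide, 18 tall; origin under the root of the bristles, +x to the bristles

How it is judged:
By the outcome, as a careful person would: the job done as asked, in the order asked, and still so for the second after the job is handed in, with the robot touching nothing.
It also fails if it takes over 72 s, if anything falls off the work surface, if the arm or the gripper's body presses on something with over 40 N, if the wrist force passes 120 N, or if a joint passes its speed limit or range.

### The arm

A 6-joint arm with a two-finger parallel gripper is mounted at the origin on the work surface. World frame = base frame: x ahead of the robot, y to its left, z up, the work surface at z = 0. Lengths are in m, angles in degrees, forces in N, time in s.
With the tool pointing down it reaches from about 0.35 to 0.725 m from the base axis. Payload 4.3 kg.
Tool frame: the origin (TCP) lies at the very end of the fingers, on their centre line; the grasp point (between the pads) lies arm.grip_depth behind it (arm.grip_depth is the distance from the TCP to the grasp point, in m); y points along the fingers, z is the direction in which the jaws open and shut, and the axes are right-handed (so a half turn about y gives the same grasp; the last joint's range is limited). The gripper opens to 85 mm and grips with 20 to 120 N. Pads are 22 mm wide; open, the fingers measure 114 mm over their backs; the gripper's body (76 mm by 85 mm) begins 54 mm behind the grasp point. The pads swing forward as they close: fully open they stand 13 mm farther back than shut.
Start: joints at [69.54, 21.618, 4.641, 73.018, 0, 83.68], TCP at [0.14, 0.558, 0.208] pointing down, gripper open.
Joint ranges: [-156.06, 156.06], [-48.1, 94.91], [-58.44, 69.94], [-101.28, 121.22], [-78.64, 73.56], [-180, 180]. Speed limits (degrees/s): [147.25, 147.25, 180, 180, 180, 180].

### API

Orientations are given as [roll, pitch, yaw] about the fixed x, y, z axes, in that order (R = Rz(yaw) Ry(pitch) Rx(roll)).
In Python, from cell import arm gives the robot as it stands.
- The arm moves only by the shell command python3 -m pendant 'ROWS' [FORCE]. ROWS is a JSON object of lists of equal length, an entry for each row: "linear": the shift along the tool's x, y, z in cm, a list of three; "delta_rot": the turn, a rotation vector about the tool's x, y, z in rad, a list of three; "grip": the closure, from -1 (fully open) to 1 (shut). A call has 1 to 10 rows; each row is the pose to reach, as a shift and turn from the pose commanded when the call began, along the tool's axes at that moment; what a row does not reach only later rows make up. A row lasts 1/10 s, in which the tool goes at most 50 mm and 8.59 degrees, less where a joint would pass 70% of its speed; a pose out of reach is approached as far as the arm can. A call with a gripper value outside its range is refused whole. The fingers move at their own pace and stop on an object; FORCE is the grip in N (left out, the last holds). Time passes only in rows, so rows that repeat a pose let the fingers close. It gives the time, the measured TCP pose, the force and the opening at its end, in the units of the state.
- arm.state(): the state, without advancing time (a new reading comes with each control period).
- arm.camera(name): name is "side" or "top" or "wrist"; returns a dict with "color" (420x560x3 uint8, red, green, blue), "fx", "fy", "cx", "cy" (pixels), "camera_from_world" (4x4, takes a point from world to camera coordinates). Camera axes: x right, y up, looking along -z (the intrinsics and any distortion apply to the point x, -y, -z); pixel columns grow to the right and rows downward; lengths in m; the calibration is good to about 2 mm. The wrist camera is an equidistant fisheye: a pixel r from the principal point sees the ray r / f radians off the axis. A picture is of the moment at which its call begins. There is no depth.
- arm.job_done(): hands the job in, once; it reports no verdict.
Trained networks look in the newest picture that a camera, given by its name, has taken for a name from the list of things; names that differ only in an ending like _2 or _b are one class to them, and where a whole thing is asked for, a point or a joint stands for the part that bears it (a point fixed in the world has none). Each returns a list of dicts, best first, with "p" (0 to 1); they miss things now and then, are a little off and sometimes report something else, mostly with a low value. They report only what shows in the picture. A call takes as long as a camera call.
- arm.spot_in(camera, name): "location" ([column, row] in pixels, amid what is visible of it).
- arm.pinpoint(camera, name): "location" ([column, row] in pixels: a listed point, or the origin of a listed thing).
The state is a dict: "time": time; "q": joint angles; "joint_vel": joint speeds; "effort": joint torques, N m; "ee_pos": TCP position; "eef_rot": TCP orientation; "wrist_force": force on the tool from outside, world axes, zero at the start; "wrist_torque": the same for the moment, N m; "grip_width": opening from 0.0 (shut) to 1.0 (fully open).
Only numpy, scipy, OpenCV 4.12 (cv2) and the standard library are available. Lean on these libraries where they do the work, as an engineer would, in place of code of your own. Each camera call takes 0.05 s, during which the arm holds its last target.

## Working session

There is one attempt and no reset: what is moved stays moved. The work goes in short steps, Python scripts to look and compute and a shell command to move; the robot and the scene stay as the last step left them, time stands still between calls to the robot, and variables do not carry over. Pictures are saved under pics/ and viewed, and the job is handed in when it is done.

```bash
ls; mkdir -p pics; python3 - <<'E'
from cell import arm
import cv2
print(arm.grip_depth); print(arm.state())
for n in ("side","top","wrist"):
    c=arm.camera(n); cv2.imwrite(f"pics/{n}0.png",c["color"][:,:,::-1])
    print(n,c["fx"],c["cx"],c["cy"],c["camera_from_world"].round(4).tolist() if hasattr(c["camera_from_world"],'round') else c["camera_from_world"])
    for t in ("disc_centre","lock_head","bonsai","tree_tip","turntable"):
        print(t,arm.pinpoint(n,t)[:2])
E
```

```text
pics
0.0187
{'time': 0.0, 'q': array([6.95410624e+01, 2.16640258e+01, 4.56206088e+00, 7.30163740e+01,
       1.48080045e-03, 8.36795466e+01]), 'joint_vel': array([-0.04237881,  0.05532599, -0.01346445, -0.1757283 , -0.06080239,
       -0.00194847]), 'effort': array([-1.50020700e-03, -4.63603735e+01,  2.69876647e+01,  2.06802960e-02,
       -3.79306439e-04, -2.27963909e-06]), 'ee_pos': array([0.14020135, 0.55692829, 0.20703379]), 'eef_rot': array([-9.01174566e+01,  1.44996123e-02, -1.41385007e+01]), 'wrist_force': array([-0.93853638, -0.05294219, -0.21792928]), 'wrist_torque': array([-0.01946814, -0.02398732, -0.02316566]), 'grip_width': 1.0018752321661981}
side 533.8086216121445 280.3675861160948 209.17958034708553 [[0.9575, -0.2874, -0.0236, -0.5271], [0.1962, 0.5893, 0.7837, -0.2279], [-0.2113, -0.7551, 0.6207, -1.3436], [0.0, 0.0, 0.0, 1.0]]
disc_centre [{'location': [295.5, 222.0], 'p': 0.64}]
lock_head [{'location': [238.4, 232.6], 'p': 0.68}]
bonsai [{'location': [293.6, 223.9], 'p': 0.87}]
tree_tip [{'location': [301.8, 153.7], 'p': 0.69}, {'location': [350.3, 371.2], 'p': 0.15}]
turntable [{'location': [292.6, 239.0], 'p': 0.98}]
top 508.86662642689606 280.58417621896064 216.57781978730304 [[0.0076, -0.9997, 0.0228, -0.0192], [0.9839, 0.0115, 0.1782, -0.5571], [-0.1784, 0.021, 0.9837, -1.4634], [0.0, 0.0, 0.0, 1.0]]
disc_centre [{'location': [255.7, 203.8], 'p': 0.86}]
lock_head [{'location': [242.9, 248.0], 'p': 0.58}]
bonsai [{'location': [260.5, 205.3], 'p': 0.98}]
tree_tip [{'location': [232.6, 170.1], 'p': 0.86}, {'location': [256.8, 203.4], 'p': 0.21}]
turntable [{'location': [259.4, 206.7], 'p': 0.57}]
wrist 325.19226210127806 273.93671718874805 212.0150684845629 [[0.2454, 0.9694, 0.0011, -0.5763], [-0.9246, 0.2344, -0.3004, 0.0378], [-0.2915, 0.0727, 0.9538, -0.3794], [0.0, 0.0, 0.0, 1.0]]
disc_centre []
lock_head []
bonsai []
tree_tip []
turntable []
```

View pics/side0.png

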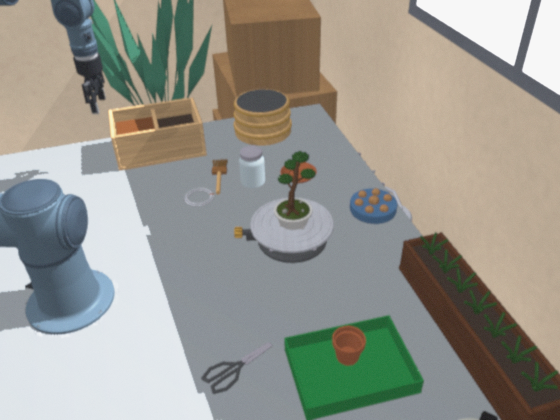

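View pics/top0.png

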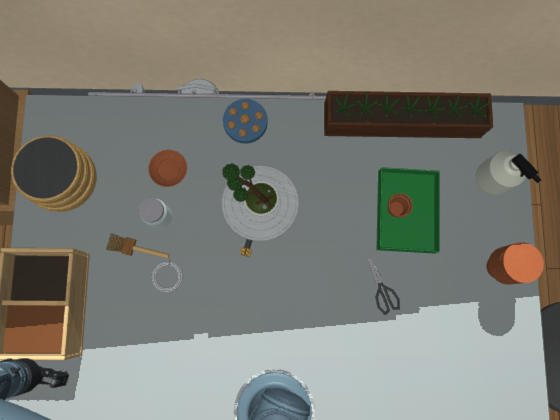

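```bash
cat > h.py <<'E'
import numpy as np, cv2
from cell import arm
from scipy.spatial.transform import Rotation as Ro
def ray(c,px):
    M=np.array(c["camera_from_world"]);R=M[:3,:3];t=M[:3,3]
    u=(px[0]-c["cx"])/c["fx"];v=(px[1]-c["cy"])/c["fy"]
    if c.get('fish'):
        r=np.hypot(u,v);s=np.sin(r)/max(r,1e-9);d=np.array([u*s,-v*s,-np.cos(r)])
    else: d=np.array([u,-v,-1.])
    d=R.T@d; return -R.T@t, d/np.linalg.norm(d)
def tri(rs):
    A=np.zeros((3,3));b=np.zeros(3)
    for o,d in rs:
        P=np.eye(3)-np.outer(d,d);A+=P;b+=P@o
    x=np.linalg.solve(A,b)
    return x,[np.linalg.norm((np.eye(3)-np.outer(d,d))@(x-o)) for o,d in rs]
def onz(r,z):
    o,d=r;return o+d*(z-o[2])/d[2]
def proj(c,p):
    M=np.array(c["camera_from_world"]);q=M[:3,:3]@np.array(p)+M[:3,3]
    x,y,z=q[0],-q[1],-q[2]
    if c.get('fish'):
        rr=np.hypot(x,y);th=np.arctan2(rr,z);k=th/max(rr,1e-9);return np.array([c["cx"]+c["fx"]*x*k,c["cy"]+c["fy"]*y*k])
    return np.array([c["cx"]+c["fx"]*x/z,c["cy"]+c["fy"]*y/z])
def cam(n,save=None):
    c=arm.camera(n);c['fish']=(n=='wrist')
    if save: cv2.imwrite(f"pics/{save}.png",c["color"][:,:,::-1])
    return c
E
python3 - <<'E'
from h import *
cs,ct=cam('side'),cam('top')
for t in ("disc_centre","lock_head","bonsai","tree_tip","turntable","jar","tray","clay_pot","saucer","wire_coil","shears","brush"):
    a=arm.pinpoint('side',t);b=arm.pinpoint('top',t)
    if a and b:
        x,e=tri([ray(cs,a[0]['location']),ray(ct,b[0]['location'])]); print(t,x.round(4),np.round(e,4),a[0]['p'],b[0]['p'])
    else: print(t,a[:1],b[:1])
E
```

```text
disc_centre [0.6013 0.0607 0.0471] [0.0005 0.0005] 0.72 0.93
lock_head [0.4589 0.0947 0.026 ] [0.0016 0.0016] 0.64 0.39
bonsai [0.6    0.0453 0.0572] [0.0012 0.0012] 0.86 0.7
tree_tip [0.6473 0.1247 0.2199] [0.0024 0.0024] 0.8 0.91
turntable [ 0.6009  0.0528 -0.012 ] [0.003 0.003] 0.58 0.95
jar [ 0.5666  0.3546 -0.0063] [0.0037 0.0037] 0.9 0.77
tray [ 0.5863 -0.4082  0.0139] [0.0046 0.0046] 0.63 0.83
clay_pot [ 0.5971 -0.3673  0.0046] [0.0005 0.0005] 0.71 0.78
saucer [0.6989 0.3215 0.0177] [0.0023 0.0023] 0.67 0.62
wire_coil [ 0.3746  0.3247 -0.0015] [0.0086 0.0086] 0.79 0.64
shears [ 0.6819  0.4013 -0.8017] [0.241 0.241] 0.97 0.72
brush [ 0.4809  0.4588 -0.0024] [0.0017 0.0017] 0.64 0.64
```

```bash
python3 -m pendant '{"linear":[[4,0,-3.5],[8,0,-7],[12,0,-11],[16,0,-15],[21,0,-19],[26,0,-23],[31,0,-27],[36,0,-31],[41,0,-36],[41,0,-36]],"delta_rot":[[0,0,0],[0,0,0],[0,0,0],[0,0,0],[0,0,0],[0,0,0],[0,0,0],[0,0,0],[0,0,0],[0,0,0]],"grip":[1,1,1,1,1,1,1,1,1,1]}' 30
python3 - <<'E'
from h import *
c=cam('wrist','w1')
print(arm.state()['ee_pos'],arm.state()['eef_rot'],arm.state()['time'])
for t in ("disc_centre","lock_head","bonsai","tree_tip","turntable"): print(t,arm.pinpoint('wrist',t)[:2])
E
```

```text
time: 3.2
ee_pos: [0.4254, 0.1446, 0.2083]
eef_rot: [-90.0, -0.0, -14.1]
wrist_force: [1.0, 0.5, -0.2]
grip_width: 0.0
[0.43006571 0.13832255 0.20829101] [-90.2277313   -0.34418213 -14.60813191] 3.25
disc_centre []
lock_head [{'location': [234.1, 218.2], 'p': 0.71}]
bonsai []
tree_tip []
turntable [{'location': [233.0, 314.4], 'p': 0.77}]
```

View pics/w1.png

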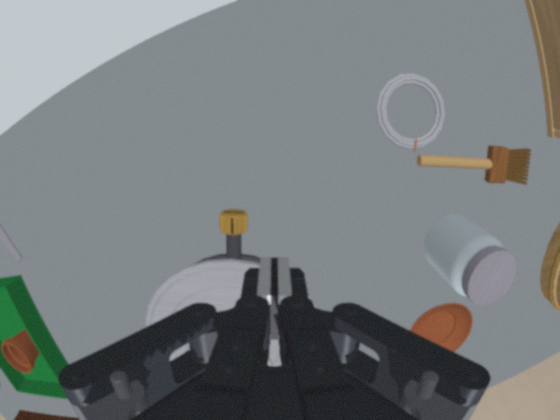

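```bash
python3 - <<'E'
from h import *
from scipy.optimize import least_squares
cw,cs,ct=cam('wrist','w2'),cam('side','s2'),cam('top','t2')
st=arm.state();print(st['ee_pos'],st['eef_rot'],st['time'])
def brass(c,x0,x1,y0,y1,n):
    im=c['color'][y0:y1,x0:x1]; h=cv2.cvtColor(im,cv2.COLOR_RGB2HSV)
    m=((h[...,0]>15)&(h[...,0]<32)&(h[...,1]>120)&(h[...,2]>90)).astype(np.uint8)
    k,l,s,ce=cv2.connectedComponentsWithStats(m); i=1+np.argmax(s[1:,4]); print(n,s[i],ce[i]+[x0,y0]); 
    cv2.imwrite(f'pics/z_{n}.png',cv2.resize(im[...,::-1],None,fx=8,fy=8,interpolation=0)[:600,:800])
    return ce[i]+[x0,y0]
b=[(cw,brass(cw,190,280,180,255,'w')),(cs,brass(cs,215,275,215,250,'s')),(ct,brass(ct,225,275,230,265,'t'))]
for t in ((0,1),(0,2),(1,2),(0,1,2)):
    x,e=tri([ray(*b[i]) for i in t]);print(t,x.round(4),np.round(e,4))
for c,n in ((cw,'wrist'),(cs,'side'),(ct,'top')): print(n,arm.pinpoint(n,'lock_head')[:1])
E
```

```text
[0.42358279 0.14756647 0.20802394] [-8.99934926e+01  1.18861765e-02 -1.39956851e+01] 3.65
w [ 29  32  26  25 553] [231.50271248 223.66003617]
s [20 13  7  9 60] [237.95       232.06666667]
t [16 18 10  8 64] [245.515625 251.328125]
(0, 1) [0.4554 0.0904 0.0277] [0.0009 0.0009]
(0, 2) [0.4557 0.0899 0.0273] [0.0009 0.0009]
(1, 2) [0.4546 0.0893 0.0284] [0.0002 0.0002]
(0, 1, 2) [0.4552 0.0899 0.0279] [0.0012 0.0007 0.0007]
wrist [{'location': [229.5, 222.6], 'p': 0.82}]
side [{'location': [240.4, 231.3], 'p': 0.57}]
top [{'location': [243.6, 252.1], 'p': 0.42}]
```

View pics/z_w.png

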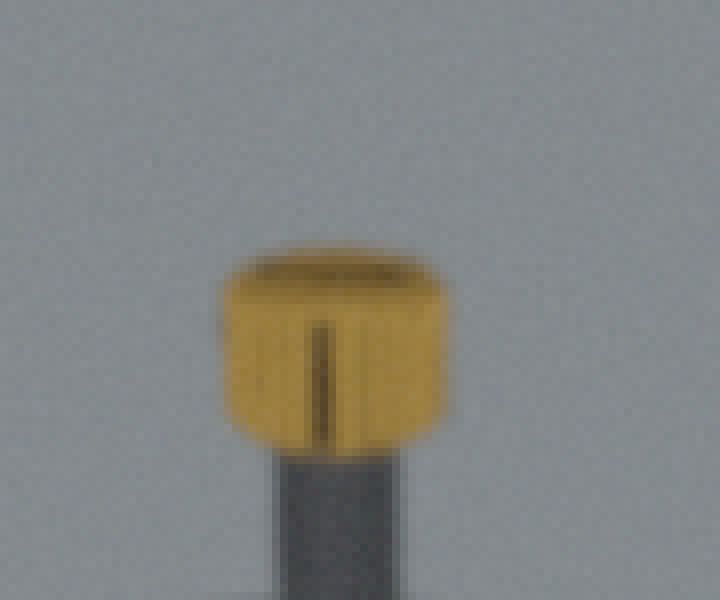

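View pics/w2.png

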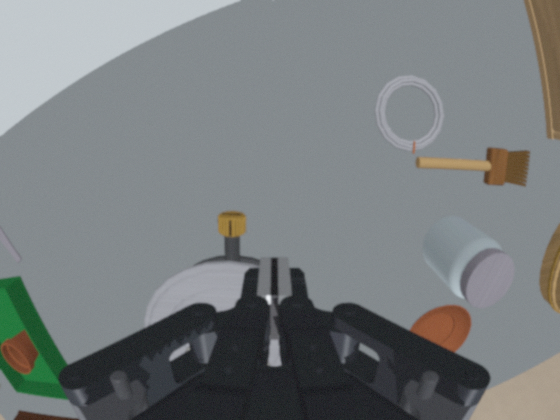

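```bash
python3 - <<'E'
from h import *
from scipy.optimize import minimize
cs,ct=cam('side'),cam('top')
th=np.linspace(0,2*np.pi,720,endpoint=False)
def score(p,c,r=.115,z=.062):
    g=cv2.GaussianBlur(cv2.cvtColor(c['color'],cv2.COLOR_RGB2GRAY),(0,0),1.0).astype(np.float32)
    def ring(rr):
        P=np.array([proj(c,[p[0]+rr*np.cos(t),p[1]+rr*np.sin(t),z]) for t in th]).astype(np.float32)
        return cv2.remap(g,P[:,:1],P[:,1:],1)[:,0]
    d=ring(r-.004)-ring(r+.004); return -np.mean(np.clip(d,-10,40))
for n,cc in (('side',[cs]),('top',[ct]),('both',[cs,ct])):
    best=min(((sum(score((x,y),c) for c in cc),x,y) for x in np.arange(.585,.618,.003) for y in np.arange(.035,.072,.003)))
    r=minimize(lambda p:sum(score(p,c) for c in cc),best[1:],method='Nelder-Mead',options=dict(initial_simplex=np.array(best[1:])+np.array([[0,0],[.002,0],[0,.002]]),xatol=1e-4,fatol=1e-3))
    print(n,r.x.round(4),r.fun)
    h=np.array([.4555,.09]); d=h-r.x; print(np.linalg.norm(d),np.degrees(np.arctan2(-d[1],-d[0])))
E
```

```text
side [0.5963 0.0442] -23.01742935180664
0.14803899574465754 -18.00748318017675
top [0.598  0.0483] -16.823278427124023
0.14848495595418196 -16.318826746551995
both [0.5968 0.0459] -38.14213943481445
0.1480325551790225 -17.328876245451085
```

```bash
python3 -m pendant '{"linear":[[2,3,-3],[4.2,6,-6.2],[4.2,10,-6.2],[4.2,13,-6.2],[4.2,14.2,-6.2],[4.2,14.2,-6.2],[4.2,14.2,-6.2]],"delta_rot":[[0,0.02,0],[0,0.045,0],[0,0.045,0],[0,0.045,0],[0,0.045,0],[0,0.045,0],[0,0.045,0]],"grip":[1,1,1,1,1,1,1]}' 30
python3 - <<'E'
from h import *
c=cam('wrist','w3'); cam('side','s3');st=arm.state();print(st['ee_pos'],st['eef_rot'],st['time'],st['wrist_force'])
P=c['color'][150:300,180:380,::-1];cv2.imwrite('pics/w3z.png',cv2.resize(P,None,fx=4,fy=4))
s=cam('side');cv2.imwrite('pics/s3z.png',cv2.resize(s['color'][130:270,180:340,::-1],None,fx=4,fy=4))
h=np.array([.4545,.0898,.03])
print(proj(c,h),proj(c,st['ee_pos']))
E
```

```text
time: 4.6
ee_pos: [0.4501, 0.0762, 0.0664]
eef_rot: [-90.0, -0.0, -16.7]
wrist_force: [1.0, 0.2, 0.3]
grip_width: 0.003
[0.4511873  0.07625129 0.06720526] [-89.95078266  -0.13266348 -16.69836021] 4.7 [0.37357622 0.16123715 0.38483794]
[293.74264906 232.02086187] [272.69550299 257.06640419]
```

View pics/w3z.png

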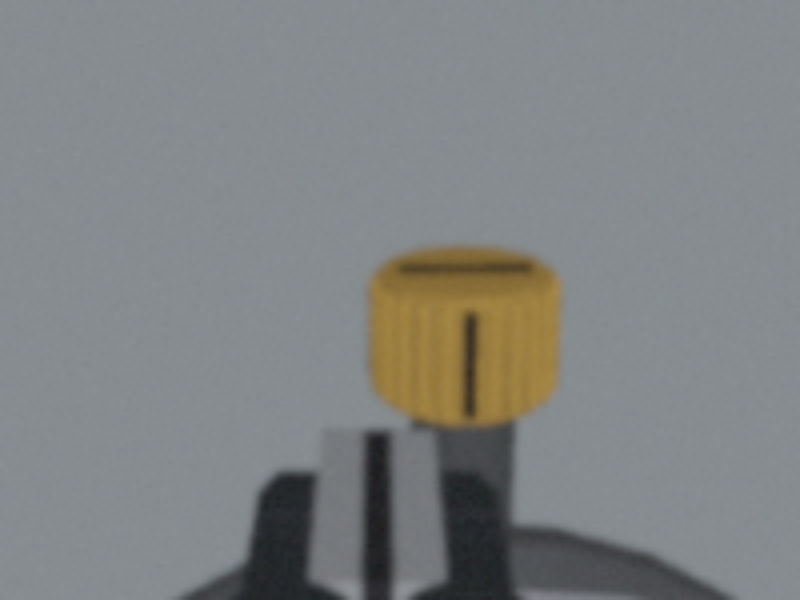

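View pics/s3z.png

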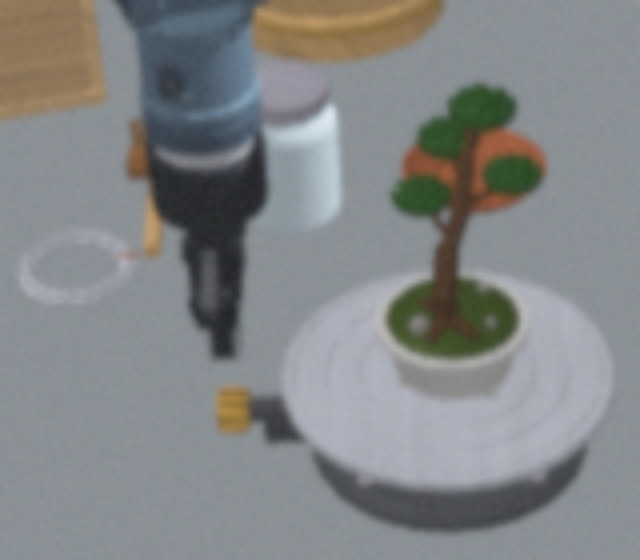

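```bash
python3 - <<'E'
from h import *
c=cam('wrist','w4'); st=arm.state();print(st['ee_pos'],st['eef_rot'],st['time'])
R=Ro.from_euler('xyz',st['eef_rot'],degrees=True).as_matrix()
P=c['color'][150:300,180:380,::-1].copy();P=cv2.resize(P,None,fx=4,fy=4)
def dot(p,col):
    q=(proj(c,p)-[180,150])*4; cv2.circle(P,tuple(int(v) for v in q),3,col,-1)
for dx in (-.011,0,.011):
  for dz in (-.007,0,.007): dot(st['ee_pos']+R@[dx,0,dz],(0,0,255))
h=np.array([.4545,.0898,.03]); a=np.radians(-16.7);e=np.array([np.cos(a),np.sin(a),0]);t=np.array([-e[1],e[0],0])
for s in (-.011,.011):
  for f in np.linspace(0,2*np.pi,25): 
     if np.sin(f)>0.1 or s<0: dot(h+e*s+.016*(t*np.cos(f)+np.array([0,0,1])*np.sin(f)),(255,0,0))
cv2.imwrite('pics/w4z.png',P)
E
```

```text
[0.45117939 0.0762156  0.06721006] [-89.94961924  -0.14122924 -16.69998976] 4.8
```

View pics/w4z.png

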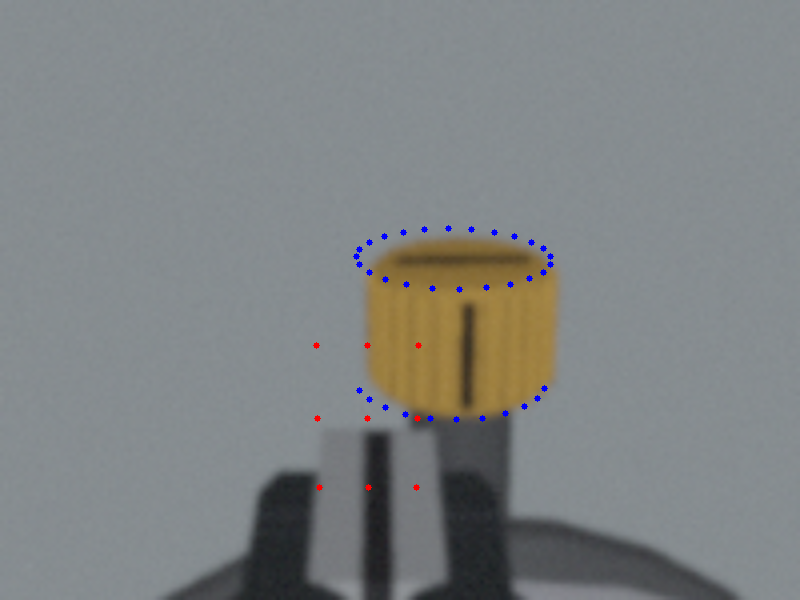

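```bash
python3 - <<'E'
from h import *
c=cam('wrist'); s=cam('side'); st=arm.state()
R=Ro.from_euler('xyz',st['eef_rot'],degrees=True).as_matrix();p=st['ee_pos']
P=s['color'][190:250,210:290,::-1].copy();P=cv2.resize(P,None,fx=8,fy=8,interpolation=cv2.INTER_CUBIC)
for dx in (-.011,0,.011):
  for dz in (-.007,.007):
    q=(proj(s,p+R@[dx,0,dz])-[210,190]+.5)*8; cv2.circle(P,tuple(int(v) for v in q),3,(0,0,255),-1)
cv2.imwrite('pics/s5z.png',P)
for h in (0,.005,.01,.015): print(h,[proj(c,p+R@[dx,-h,0]).round(1) for dx in (-.011,-.005,0)])
E
```

```text
0 [array([271.7, 235.8]), array([271.7, 245.8]), array([271.8, 253.9])]
0.005 [array([271.6, 239.2]), array([271.7, 249.4]), array([271.7, 257.8])]
0.01 [array([271.6, 242.9]), array([271.6, 253.3]), array([271.7, 261.8])]
0.015 [array([271.5, 246.7]), array([271.6, 257.4]), array([271.6, 266. ])]
```

View pics/s5z.png

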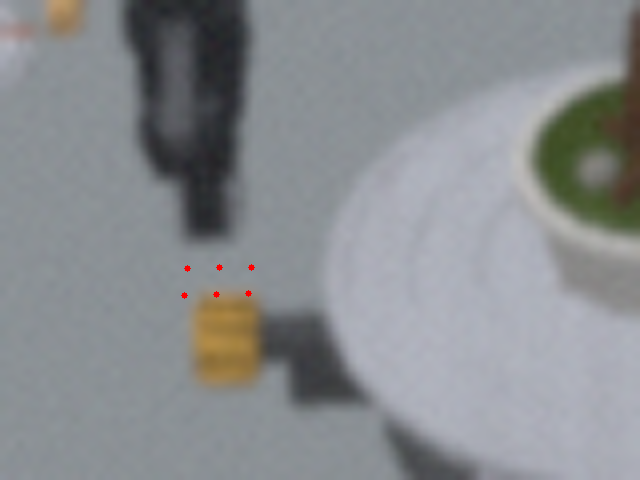

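```bash
python3 - <<'E'
from h import *
c=cam('wrist','w6'); s=cam('side','s6');t=cam('top','t6'); st=arm.state()
R=Ro.from_euler('xyz',st['eef_rot'],degrees=True).as_matrix();p=st['ee_pos']; print(st['ee_pos'],st['grip_width'],st['q'],st['effort'])
x,e=tri([ray(c,(274,257.5)),ray(s,(235.9,219.6))]);print(x,e,R.T@(x-p))
cv2.imwrite('pics/t6z.png',cv2.resize(t['color'][200:290,200:320,::-1],None,fx=6,fy=6))
cv2.imwrite('pics/w6z.png',cv2.resize(c['color'][220:420,80:480,::-1],None,fx=2,fy=2))
E
```

```text
[0.45027938 0.07609195 0.06639048] 0.005106252056307529 [ 1.62041746e+00  1.38533841e+01 -2.84848944e+01  4.76111601e+01
  4.90398272e-03  1.83341020e+01] [ 1.11144054e-02 -3.57971013e+01  2.32218021e+01 -1.07946078e-02
  4.33237656e-04  4.96346473e-06]
[0.4484273  0.07896732 0.08141963] [np.float64(0.0021802408201720353), np.float64(0.002180240820171886)] [-0.00258857 -0.01503046  0.00222665]
```

View pics/w6z.png

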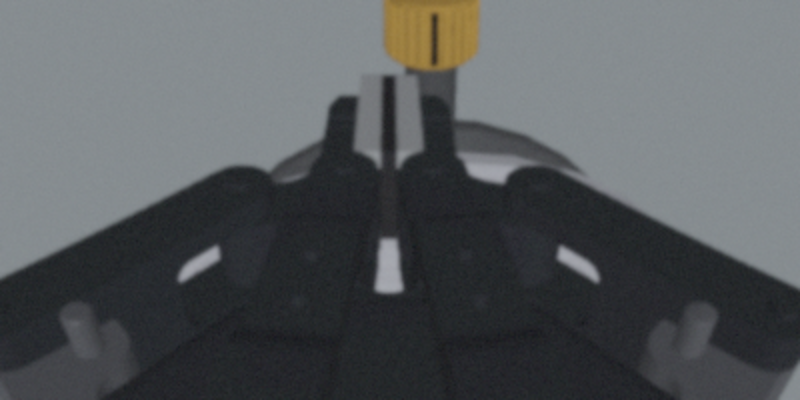

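View pics/t6z.png

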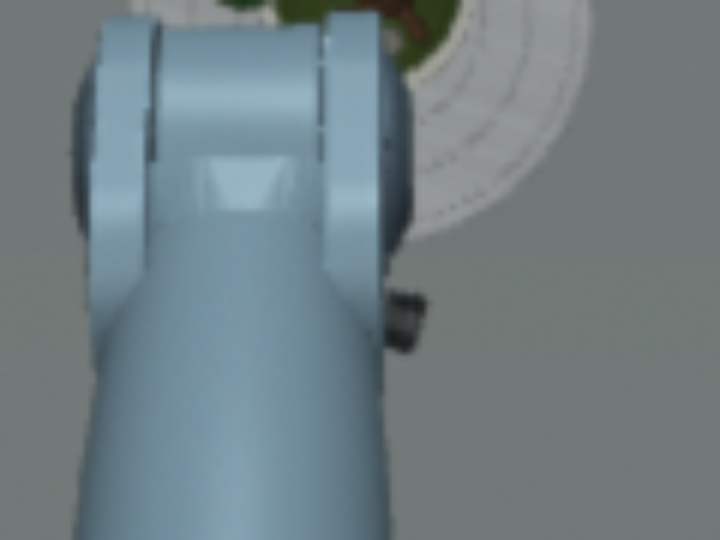

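```bash
python3 -m pendant '{"linear":[[0,0.5,1.5],[0,1.2,1.5],[0,1.8,1.5],[0,1.8,1.5]],"delta_rot":[[0,0,0],[0,0,0],[0,0,0],[0,0,0]],"grip":[1,1,1,1]}' 30
python3 -m pendant '{"linear":[[0,0.2,0],[0,0.4,0],[0,0.4,0]],"delta_rot":[[0,0,0],[0,0,0],[0,0,0]],"grip":[1,1,1]}'
python3 - <<'E'
from h import *
st=arm.state();print(st['ee_pos'],st['wrist_force'],st['time'])
c=cam('wrist');cv2.imwrite('pics/w7z.png',cv2.resize(c['color'][180:330,180:380,::-1],None,fx=4,fy=4))
c=cam('side');cv2.imwrite('pics/s7z.png',cv2.resize(c['color'][190:250,210:290,::-1],None,fx=8,fy=8))
E
```

```text
time: 5.45
ee_pos: [0.4529, 0.09, 0.0469]
eef_rot: [-90.1, 0.1, -16.7]
wrist_force: [-0.4, -0.2, 0.1]
grip_width: 0.003
time: 5.75
ee_pos: [0.4541, 0.0902, 0.0439]
eef_rot: [-90.0, 0.0, -16.7]
wrist_force: [-1.4, -0.5, 0.1]
grip_width: 0.001
[0.45413105 0.09020138 0.04385227] [-1.35331583 -0.54239398  0.11371369] 5.75
```

View pics/w7z.png

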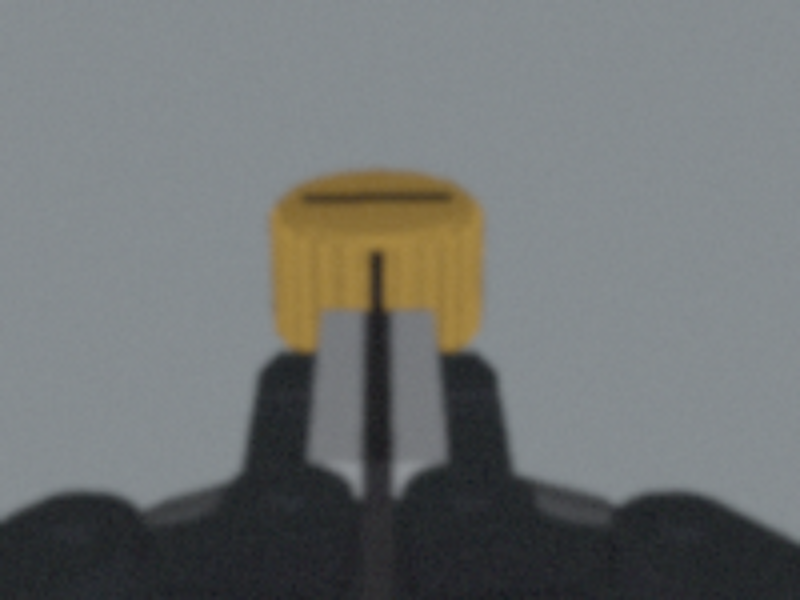

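View pics/s7z.png

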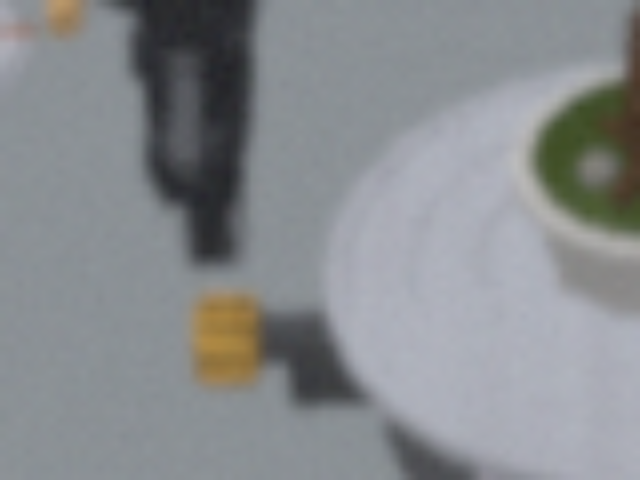

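```bash
python3 -m pendant '{"linear":[[0,0.3,0],[0,0.6,0],[0,0.6,0]],"delta_rot":[[0,0,0],[0,0,0],[0,0,0]],"grip":[1,1,1]}'
python3 -m pendant '{"linear":[[0,0.2,0],[0,0.3,0],[0,0.3,0]],"delta_rot":[[0,0,0],[0,0,0],[0,0,0]],"grip":[1,1,1]}'
python3 - <<'E'
from h import *
c=cam('wrist');cv2.imwrite('pics/w8z.png',cv2.resize(c['color'][180:330,180:380,::-1],None,fx=4,fy=4))
c=cam('side');cv2.imwrite('pics/s8z.png',cv2.resize(c['color'][190:250,210:290,::-1],None,fx=8,fy=8))
E
```

```text
time: 6.15
ee_pos: [0.4538, 0.0904, 0.0375]
eef_rot: [-90.0, 0.0, -16.7]
wrist_force: [-0.3, -0.1, -0.5]
grip_width: -0.004
time: 6.45
ee_pos: [0.4541, 0.0904, 0.0348]
eef_rot: [-90.0, 0.0, -16.7]
wrist_force: [-0.1, -0.3, -0.0]
grip_width: 0.001
```

View pics/s8z.png

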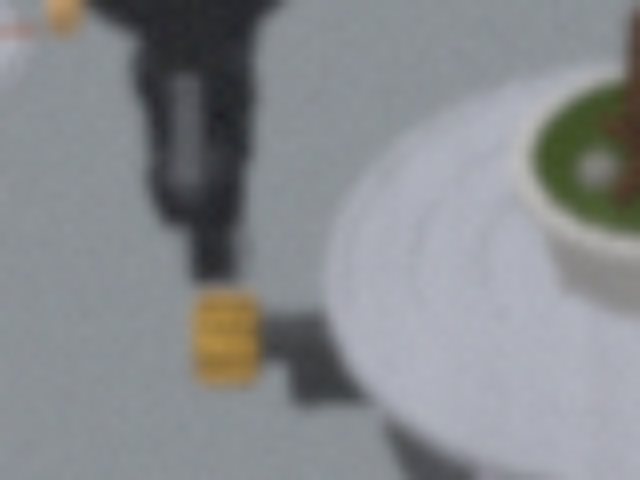

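```bash
python3 -m pendant '{"linear":[[0,0.2,0],[0,0.2,0]],"delta_rot":[[0,0,0],[0,0,0]],"grip":[1,1]}'
python3 -m pendant '{"linear":[[0,0.15,0],[0,0.15,0]],"delta_rot":[[0,0,0],[0,0,0]],"grip":[1,1]}'
python3 -m pendant '{"linear":[[0,0.1,0],[0,0.1,0]],"delta_rot":[[0,0,0],[0,0,0]],"grip":[1,1]}'
```

```text
time: 6.75
ee_pos: [0.4541, 0.0904, 0.0328]
eef_rot: [-90.0, 0.0, -16.7]
wrist_force: [-0.0, 0.1, 0.3]
grip_width: -0.005
time: 6.95
ee_pos: [0.4541, 0.0904, 0.0313]
eef_rot: [-90.0, 0.0, -16.7]
wrist_force: [-0.4, 0.0, -0.1]
grip_width: -0.002
time: 7.15
ee_pos: [0.4542, 0.0904, 0.0304]
eef_rot: [-90.0, 0.0, -16.7]
wrist_force: [-0.6, -0.3, -0.2]
grip_width: -0.0
```

```bash
python3 -m pendant '{"linear":[[0,0.15,0],[0,0.15,0]],"delta_rot":[[0,0,0],[0,0,0]],"grip":[1,1]}'
python3 - <<'E'
from h import *
c=cam('wrist');cv2.imwrite('pics/w9z.png',cv2.resize(c['color'][180:330,180:380,::-1],None,fx=4,fy=4))
c=cam('side');cv2.imwrite('pics/s9z.png',cv2.resize(c['color'][190:250,210:290,::-1],None,fx=8,fy=8))
E
```

```text
time: 7.35
ee_pos: [0.4541, 0.0904, 0.0288]
eef_rot: [-90.0, 0.0, -16.7]
wrist_force: [-1.2, 0.6, -0.7]
grip_width: 0.001
```

View pics/s9z.png

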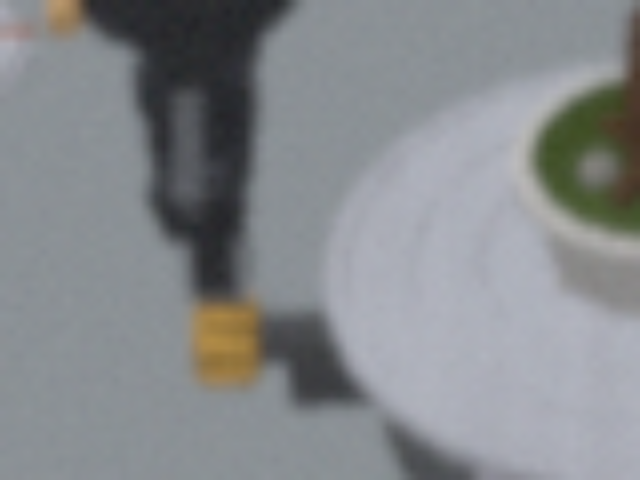

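View pics/w9z.png

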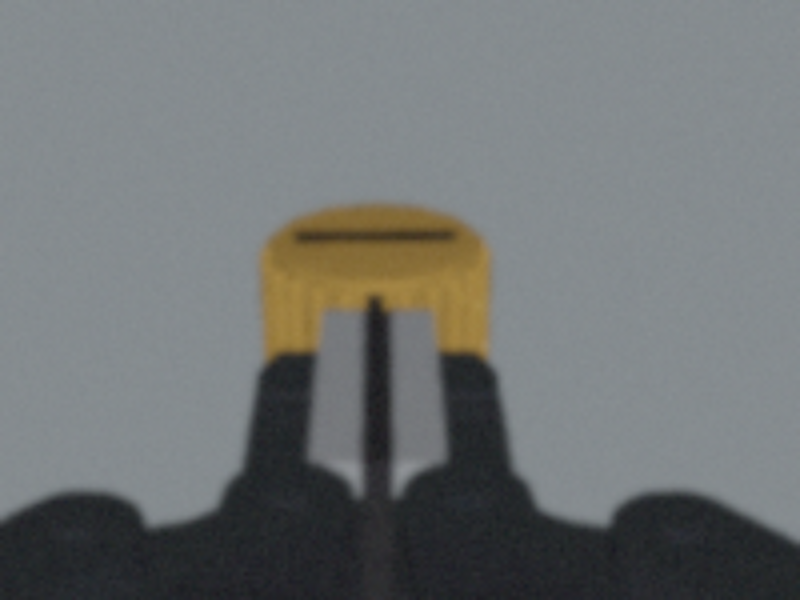

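```bash
python3 -m pendant '{"linear":[[0,0.1,0],[0,0.1,0]],"delta_rot":[[0,0,0],[0,0,0]],"grip":[1,1]}'
python3 -m pendant '{"linear":[[0,0.1,0],[0,0.1,0]],"delta_rot":[[0,0,0],[0,0,0]],"grip":[1,1]}'
```

```text
time: 7.65
ee_pos: [0.4542, 0.0904, 0.0279]
eef_rot: [-90.0, 0.0, -16.7]
wrist_force: [0.4, 0.4, 0.3]
grip_width: 0.001
time: 7.85
ee_pos: [0.4541, 0.0904, 0.0269]
eef_rot: [-90.0, 0.0, -16.7]
wrist_force: [0.3, -0.6, 0.3]
grip_width: 0.002
```

```bash
python3 - <<'E'
from h import *
c=cam('wrist');cv2.imwrite('pics/w10z.png',cv2.resize(c['color'][180:330,180:380,::-1],None,fx=4,fy=4))
c=cam('side');cv2.imwrite('pics/s10z.png',cv2.resize(c['color'][190:250,210:290,::-1],None,fx=8,fy=8))
E
```

```text
(no output)
```

View pics/s10z.png

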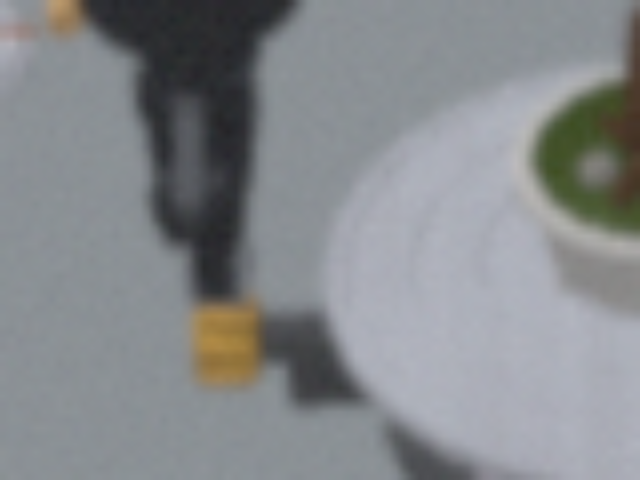

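View pics/w10z.png

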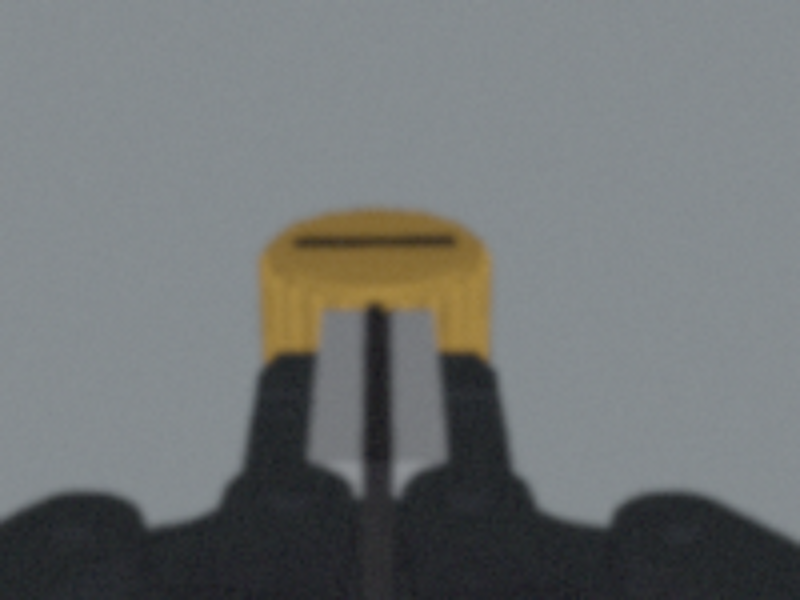

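```bash
python3 -m pendant '{"linear":[[0,0.1,0],[0,0.1,0]],"delta_rot":[[0,0,0],[0,0,0]],"grip":[1,1]}'
python3 -m pendant '{"linear":[[0,0.1,0],[0,0.1,0]],"delta_rot":[[0,0,0],[0,0,0]],"grip":[1,1]}'
```

```text
time: 8.15
ee_pos: [0.4542, 0.0904, 0.0259]
eef_rot: [-90.0, 0.0, -16.7]
wrist_force: [0.3, -0.2, 0.4]
grip_width: 0.0
time: 8.35
ee_pos: [0.4542, 0.0904, 0.0249]
eef_rot: [-90.0, 0.0, -16.7]
wrist_force: [0.6, -0.6, 0.4]
grip_width: -0.001
```

```bash
python3 -m pendant '{"linear":[[0,0.2,0],[0,0.2,0]],"delta_rot":[[0,0,0],[0,0,0]],"grip":[1,1]}'
python3 -m pendant '{"linear":[[0,0.2,0],[0,0.2,0]],"delta_rot":[[0,0,0],[0,0,0]],"grip":[1,1]}'
python3 - <<'E'
from h import *
c=cam('wrist');cv2.imwrite('pics/w11z.png',cv2.resize(c['color'][180:330,180:380,::-1],None,fx=4,fy=4))
c=cam('side');cv2.imwrite('pics/s11z.png',cv2.resize(c['color'][190:250,210:290,::-1],None,fx=8,fy=8))
E
```

```text
time: 8.55
ee_pos: [0.454, 0.0904, 0.0227]
eef_rot: [-90.0, 0.0, -16.7]
wrist_force: [-1.2, -0.4, 0.1]
grip_width: -0.001
time: 8.75
ee_pos: [0.4545, 0.0904, 0.0219]
eef_rot: [-90.0, -0.0, -16.7]
wrist_force: [-3.5, -0.0, 9.4]
grip_width: 0.001
```

View pics/s11z.png

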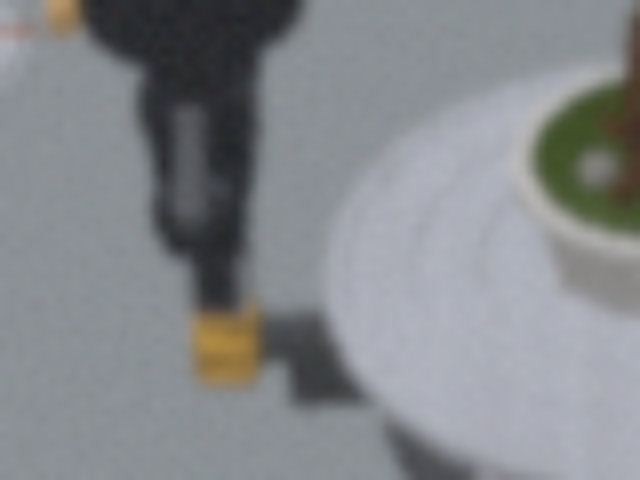

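View pics/w11z.png

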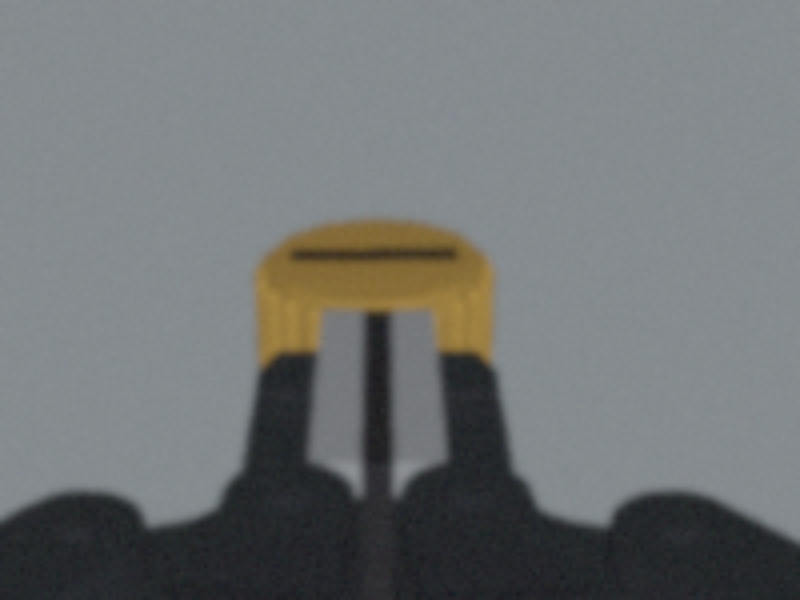

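```bash
python3 -m pendant '{"linear":[[0,-0.8,0],[0,-0.8,-1.2],[0,0.05,-1.2],[0,0.05,-1.2],[0,0.05,-0.6],[0,0.05,0],[0,0.05,0.6],[0,0.05,1.2],[0,0.05,1.2]],"delta_rot":[[0,0,0],[0,0,0],[0,0,0],[0,0,0],[0,0,0],[0,0,0],[0,0,0],[0,0,0],[0,0,0]],"grip":[1,1,1,1,1,1,1,1,1]}'
python3 - <<'E'
from h import *
c=cam('wrist');cv2.imwrite('pics/w12z.png',cv2.resize(c['color'][180:330,180:380,::-1],None,fx=4,fy=4));print(arm.state()['wrist_force'])
E
```

```text
time: 9.75
ee_pos: [0.4583, 0.1024, 0.0205]
eef_rot: [-89.9, -0.0, -16.7]
wrist_force: [-0.1, 0.9, 6.8]
grip_width: 0.0
[-0.22284713  1.97281798  5.96883087]
```

View pics/w12z.png

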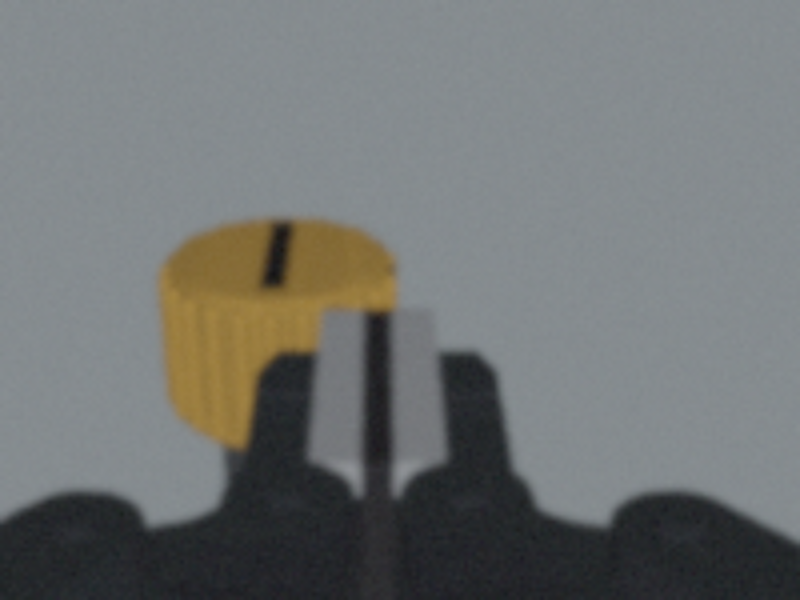

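```bash
python3 -m pendant '{"linear":[[0,-0.8,0.1],[0,-0.9,-1.3],[-0.05,-0.9,-2.5],[-0.05,0,-2.5],[-0.05,0,-2.5],[-0.05,0,-1.8],[-0.05,0,-1.2],[-0.05,0,-0.5],[-0.05,0,0.1],[-0.05,0,0.1]],"delta_rot":[[0,0,0],[0,0,0],[0,0,0],[0,0,0],[0,0,0],[0,0,0],[0,0,0],[0,0,0],[0,0,0],[0,0,0]],"grip":[1,1,1,1,1,1,1,1,1,1]}'
python3 - <<'E'
from h import *
c=cam('wrist');cv2.imwrite('pics/w13z.png',cv2.resize(c['color'][180:330,180:380,::-1],None,fx=4,fy=4));print(arm.state()['wrist_force'])
E
```

```text
time: 10.8
ee_pos: [0.4576, 0.1038, 0.0203]
eef_rot: [-89.9, 0.0, -16.7]
wrist_force: [-0.8, -0.1, 2.0]
grip_width: -0.001
[-0.56750419  1.62459744  3.1751627 ]
```

View pics/w13z.png

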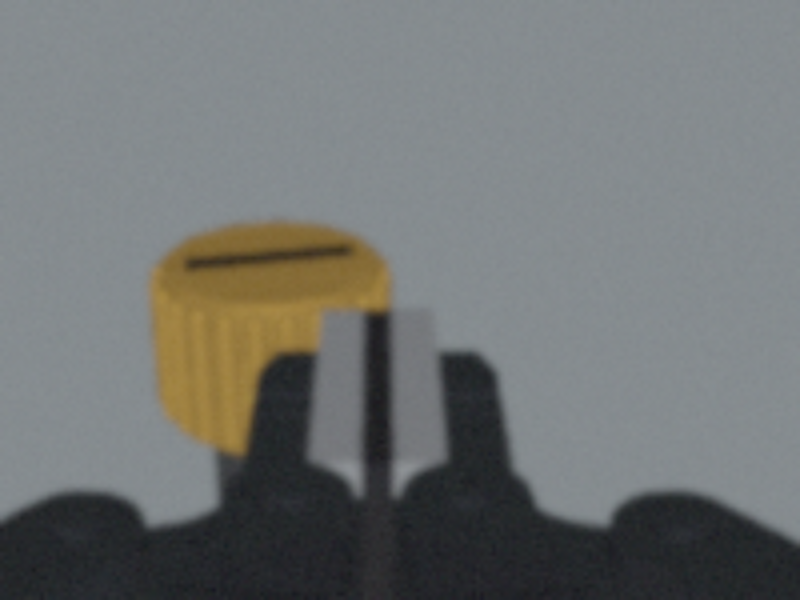

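```bash
python3 -m pendant '{"linear":[[0,-0.8,0.1],[0,-0.9,-1.3],[-0.05,-0.9,-2.6],[-0.05,0.05,-2.6],[-0.05,0.05,-2.6],[-0.05,0.05,-1.9],[-0.05,0.05,-1.2],[-0.05,0.05,-0.6],[-0.05,0.05,0],[-0.05,0.05,0]],"delta_rot":[[0,0,0],[0,0,0],[0,0,0],[0,0,0],[0,0,0],[0,0,0],[0,0,0],[0,0,0],[0,0,0],[0,0,0]],"grip":[1,1,1,1,1,1,1,1,1,1]}'
python3 - <<'E'
from h import *
c=cam('wrist');cv2.imwrite('pics/w14z.png',cv2.resize(c['color'][180:330,180:380,::-1],None,fx=4,fy=4));print(arm.state()['wrist_force'])
a=np.radians(-16.7);e=np.array([np.cos(a),np.sin(a),0]);t=np.array([-e[1],e[0],0])
def on(px,adv):
    o,d=ray(c,np.array(px)); p0=np.array([.4545,.0898,.03])-e*(.011+adv); k=((p0-o)@e)/(d@e); p=o+k*d-p0; return p@t,p[2]
# image pixel centre mapping zoom
for n,A,B in (('w13 slot',(187,265),(352,250)),):
    f=lambda q:((q[0]+.5)/4-.5+180,(q[1]+.5)/4-.5+180)
    A,B=on(f(A),.001),on(f(B),.001); print(np.round(A,4),np.round(B,4),np.degrees(np.arctan2(B[1]-A[1],B[0]-A[0])))
E
```

```text
time: 11.85
ee_pos: [0.4572, 0.1037, 0.02]
eef_rot: [-89.9, -0.0, -16.7]
wrist_force: [-0.9, 2.1, 6.5]
grip_width: -0.004
[-0.93816113  2.40945841  7.09232177]
[-0.0095  0.0021] [ 0.0118 -0.0031] -13.708008743726477
```

View pics/w14z.png

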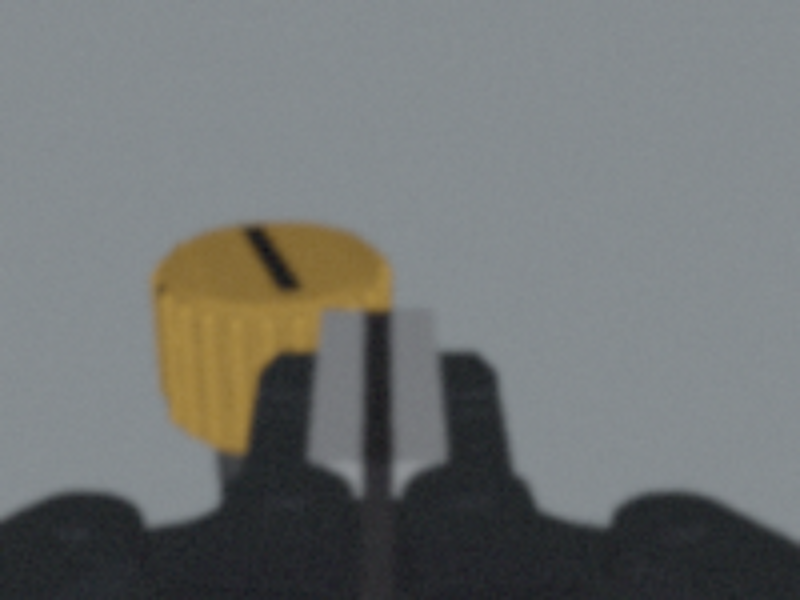

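```bash
cat >> h.py <<'E'
a_=np.radians(-16.7);E_=np.array([np.cos(a_),np.sin(a_),0]);T_=np.array([-E_[1],E_[0],0])
def slot(c,A,B,adv,z=4,o0=(180,180)):
    def on(px):
        px=np.array([(px[0]+.5)/z-.5+o0[0],(px[1]+.5)/z-.5+o0[1]])
        o,d=ray(c,px); p0=np.array([.4545,.0898,.03])-E_*(.011+adv); k=((p0-o)@E_)/(d@E_); p=o+k*d-p0; return np.array([p@T_,p[2]])
    A,B=on(A),on(B); return A.round(4),B.round(4),-np.degrees(np.arctan2(*(B-A)[::-1]))%180
E
python3 - <<'E'
from h import *
c=cam('wrist');print(slot(c,(255,230),(292,288),.0015)); print(slot(c,(283,225),(270,286),.0005))
E
```

```text
(array([-0.0015, -0.009 ]), array([0.0047, 0.0102]), np.float64(107.94243419707249))
(array([ 0.002 , -0.0134]), array([0.0017, 0.0074]), np.float64(89.19576444955528))
```

```bash
python3 -m pendant '{"linear":[[0,-0.8,0.1],[0,-0.9,-1.3],[-0.05,-0.9,-2.6],[-0.05,0,-2.6],[-0.05,0,-2.6],[-0.05,0,-1.9],[-0.05,0,-1.2],[-0.05,0,-0.6],[-0.05,0,0],[-0.05,0,0]],"delta_rot":[[0,0,0],[0,0,0],[0,0,0],[0,0,0],[0,0,0],[0,0,0],[0,0,0],[0,0,0],[0,0,0],[0,0,0]],"grip":[1,1,1,1,1,1,1,1,1,1]}'
python3 - <<'E'
from h import *
c=cam('wrist');cv2.imwrite('pics/w15z.png',cv2.resize(c['color'][180:330,180:380,::-1],None,fx=4,fy=4));print(arm.state()['wrist_force'])
E
```

```text
time: 12.95
ee_pos: [0.4566, 0.104, 0.0198]
eef_rot: [-90.0, 0.0, -16.7]
wrist_force: [0.0, -1.0, -1.5]
grip_width: 0.002
[-0.24889579  1.52866397 -1.30387231]
```

View pics/w15z.png

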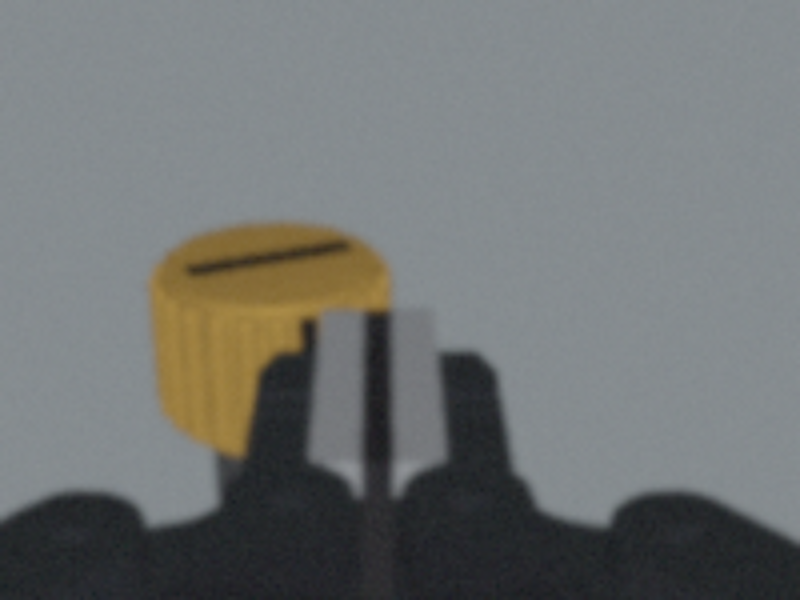

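```bash
python3 -m pendant '{"linear":[[0,-0.8,0.1],[0,-0.9,-1.3],[-0.05,-0.9,-2.6],[-0.05,0,-2.6],[-0.05,0,-2.6],[-0.05,0,-1.9],[-0.05,0,-1.2],[-0.05,0,-0.6],[-0.05,0,0],[-0.05,0,0]],"delta_rot":[[0,0,0],[0,0,0],[0,0,0],[0,0,0],[0,0,0],[0,0,0],[0,0,0],[0,0,0],[0,0,0],[0,0,0]],"grip":[1,1,1,1,1,1,1,1,1,1]}'
python3 - <<'E'
from h import *
c=cam('wrist');cv2.imwrite('pics/w16z.png',cv2.resize(c['color'][180:330,180:380,::-1],None,fx=4,fy=4));print(slot(c,(190,270),(347,245),.002))
E
python3 -m pendant '{"linear":[[0,-0.8,0.1],[0,-0.9,-1.3],[-0.05,-0.9,-2.6],[-0.05,0.05,-2.6],[-0.05,0.05,-2.6],[-0.05,0.05,-1.9],[-0.05,0.05,-1.2],[-0.05,0.05,-0.6],[-0.05,0.05,0],[-0.05,0.05,0]],"delta_rot":[[0,0,0],[0,0,0],[0,0,0],[0,0,0],[0,0,0],[0,0,0],[0,0,0],[0,0,0],[0,0,0],[0,0,0]],"grip":[1,1,1,1,1,1,1,1,1,1]}'
python3 - <<'E'
from h import *
c=cam('wrist');cv2.imwrite('pics/w17z.png',cv2.resize(c['color'][180:330,180:380,::-1],None,fx=4,fy=4));print(arm.state()['wrist_force'])
E
```

```text
time: 14.0
ee_pos: [0.4563, 0.1046, 0.0201]
eef_rot: [-89.9, 0.0, -16.6]
wrist_force: [-0.5, 2.0, 2.1]
grip_width: 0.0
(array([-0.0083,  0.0036]), array([ 0.0117, -0.005 ]), np.float64(23.19823077624917))
time: 15.05
ee_pos: [0.4556, 0.1045, 0.0197]
eef_rot: [-89.9, 0.0, -16.7]
wrist_force: [-2.5, 3.8, 7.0]
grip_width: -0.002
[-1.49424936  3.81289683  7.02224046]
```

View pics/w16z.png

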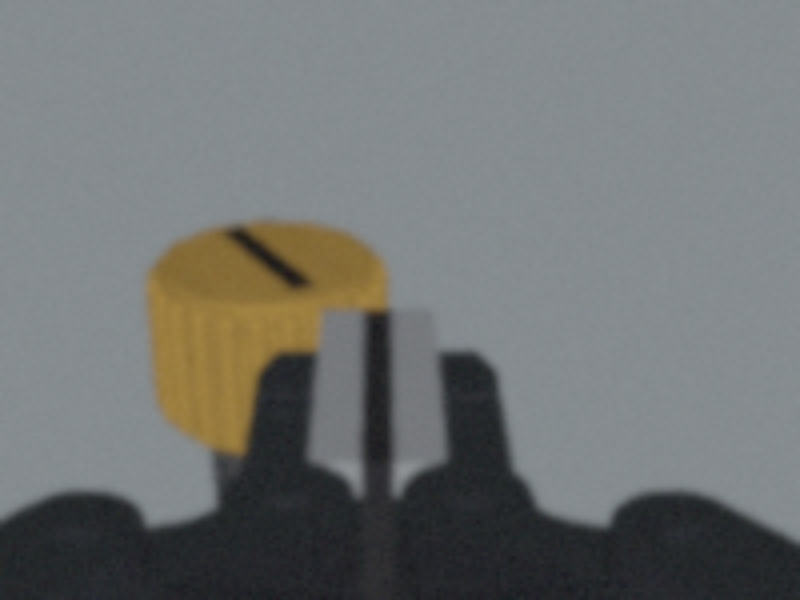

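View pics/w17z.png

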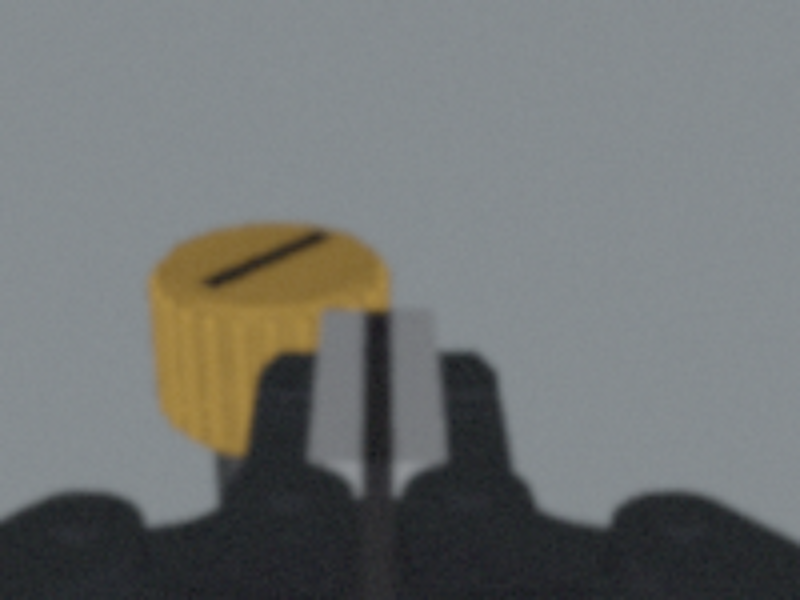

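```bash
python3 - <<'E'
from h import *
c=cam('wrist');print(slot(c,(234,232),(305,286),.0027)[2],slot(c,(208,283),(325,236),.0032)[2],arm.state()['time'])
E
python3 -m pendant '{"linear":[[0,-0.8,0.1],[0,-0.9,-1.3],[-0.05,-0.9,-2.6],[-0.05,0,-2.6],[-0.05,0,-2.6],[-0.05,0,-1.9],[-0.05,0,-1.2],[-0.05,0,-0.6],[-0.05,0,0],[-0.05,0,0]],"delta_rot":[[0,0,0],[0,0,0],[0,0,0],[0,0,0],[0,0,0],[0,0,0],[0,0,0],[0,0,0],[0,0,0],[0,0,0]],"grip":[1,1,1,1,1,1,1,1,1,1]}'
python3 - <<'E'
from h import *
c=cam('wrist');cv2.imwrite('pics/w18z.png',cv2.resize(c['color'][180:330,180:380,::-1],None,fx=4,fy=4));print(arm.state()['wrist_force'])
E
```

```text
120.71022415407441 48.0278802351262 15.15
time: 16.15
ee_pos: [0.4555, 0.1049, 0.0198]
eef_rot: [-89.9, -0.0, -16.7]
wrist_force: [-0.4, 2.7, 6.7]
grip_width: -0.0
[-0.52101643  3.20564467  8.02951011]
```

View pics/w18z.png

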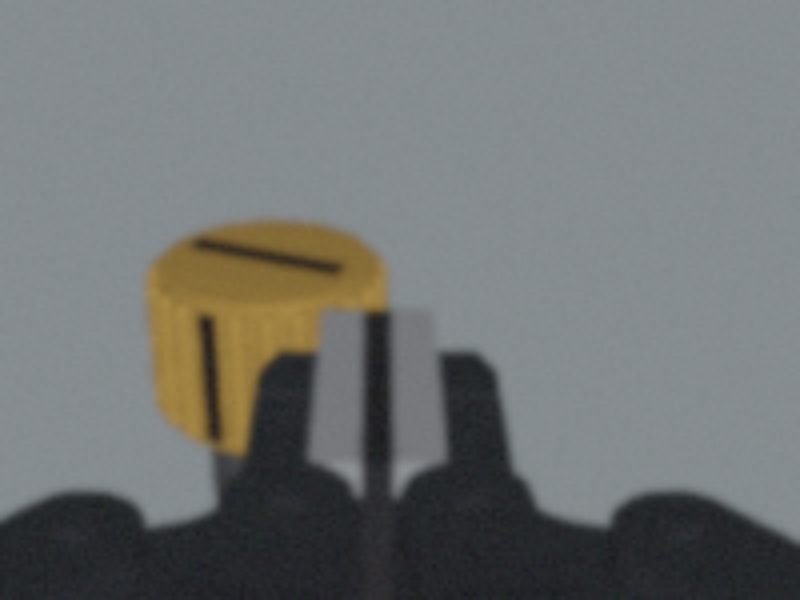

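```bash
python3 - <<'E'
from h import *
c=cam('wrist');print(slot(c,(195,243),(340,268),.0038))
# predict mark line pixels for rotations
p0=np.array([.4545,.0898,.03])-E_*.0038
for r in (685,690,695,700,705):
    q=np.radians(r); v=.0155*(T_*np.sin(q)+np.array([0,0,1])*np.cos(q))
    print(r,[((proj(c,p0+v+E_*s)-180+.5)*4-.5).round(0) for s in (-.011,.011)])
for s in (-1,1): print(((proj(c,p0-E_*.011+T_*.016*s)-180+.5)*4-.5).round(0))
E
```

```text
(array([-0.0085, -0.0038]), array([0.011 , 0.0043]), np.float64(157.36276848324653))
685 [array([175., 295.]), array([186., 449.])]
690 [array([183., 297.]), array([194., 452.])]
695 [array([192., 300.]), array([203., 455.])]
700 [array([202., 302.]), array([212., 457.])]
705 [array([212., 303.]), array([222., 459.])]
[135. 254.]
[379. 255.]
```

```bash
python3 -m pendant '{"linear":[[0,-0.8,0],[0,-0.9,-0.8],[0,-0.9,-1.6],[0,0,-1.6],[0,0,-1.6],[0,0,-1.3],[0,0,-0.97],[0,0,-0.97],[0,-1.2,-0.97],[0,-1.5,-0.97]],"delta_rot":[[0,0,0],[0,0,0],[0,0,0],[0,0,0],[0,0,0],[0,0,0],[0,0,0],[0,0,0],[0,0,0],[0,0,0]],"grip":[1,1,1,1,1,1,1,1,1,1]}'
python3 -m pendant '{"linear":[[1,-1,0],[2,-3,0],[2,-5,0],[2,-5,0]],"delta_rot":[[0,0,0],[0,0,0],[0,0,0],[0,0,0]],"grip":[1,1,1,1]}'
python3 - <<'E'
from h import *
c=cam('wrist');cv2.imwrite('pics/w19z.png',cv2.resize(c['color'][180:330,180:380,::-1],None,fx=4,fy=4));s=arm.state();print(s['ee_pos'])
p0=np.array([.4545,.0898,.03])-E_*.004
for r in (715,720,725):
    q=np.radians(r); v=.0155*(T_*np.sin(q)+np.array([0,0,1])*np.cos(q))
    print(r,[((proj(c,p0+v+E_*s)-180+.5)*4-.5).round(0) for s in (-.011,.011)])
for s in (-1,1): print(((proj(c,p0-E_*.011+T_*.016*s)-180+.5)*4-.5).round(0))
E
```

```text
time: 17.25
ee_pos: [0.4526, 0.0942, 0.0347]
eef_rot: [-90.0, -0.0, -16.7]
wrist_force: [0.3, 1.2, -0.9]
grip_width: -0.001
time: 17.65
ee_pos: [0.4736, 0.0885, 0.0859]
eef_rot: [-89.9, -0.2, -16.8]
wrist_force: [1.2, 0.6, 0.6]
grip_width: 0.001
[0.47240851 0.08848382 0.0846012 ]
715 [array([335.,   4.]), array([337., 133.])]
720 [array([344.,   4.]), array([345., 133.])]
725 [array([352.,   4.]), array([353., 133.])]
[254. -14.]
[438. -15.]
```

View pics/w19z.png

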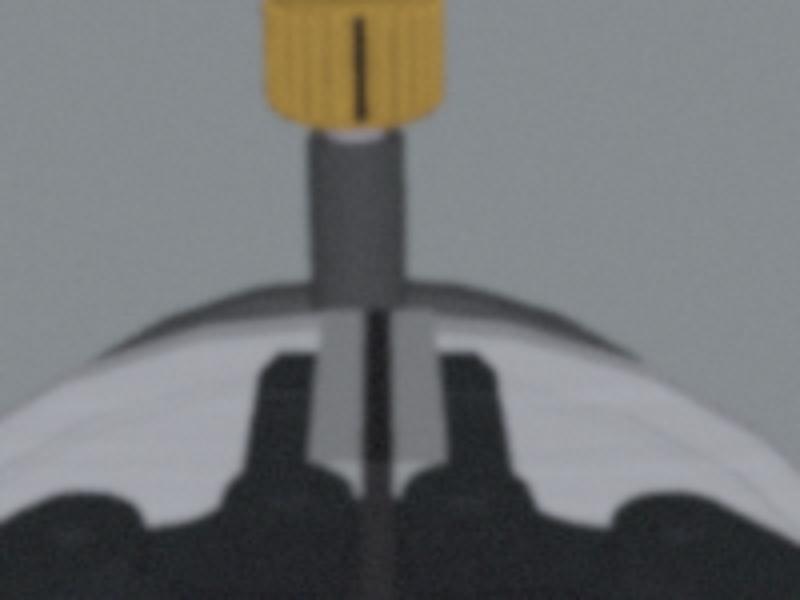

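```bash
cat > plan.py <<'E'
from h import *
C=np.array([.597,.0465])
def P(az,r,z): a=np.radians(az);return np.array([C[0]+r*np.cos(a),C[1]+r*np.sin(a),z])
def RR(yaw): return Ro.from_euler('xyz',[-90,0,yaw],degrees=True)
def row(p0,y0,p1,y1):
    R0=RR(y0);return (R0.inv().apply(p1-p0)*100).round(2).tolist(),(R0.inv()*RR(y1)).as_rotvec().round(3).tolist()
E
python3 - <<'E'
from plan import *
st=arm.state();print(st['ee_pos'],st['eef_rot'],st['time'])
c=cam('side','s20');
a=arm.pinpoint('side','tree_tip')[:1];print(a)
o=onz(ray(c,a[0]['location']),.219);print(o,np.degrees(np.arctan2(*(o[:2]-C)[::-1])),np.linalg.norm(o[:2]-C))
az=-123
print(row(st['ee_pos'],st['eef_rot'][2],P(az,.101,.06),az+180))
E
```

```text
[0.47240851 0.08848382 0.0846012 ] [-89.95840845  -0.09230479 -16.7491523 ] 17.7
[{'location': [299.5, 154.6], 'p': 0.96}]
[0.64883468 0.12970739 0.219     ] 58.07884276365329 0.09803215155616676
([10.31, 2.46, -10.13], [0.0, -1.287, 0.0])
```

View pics/s20.png

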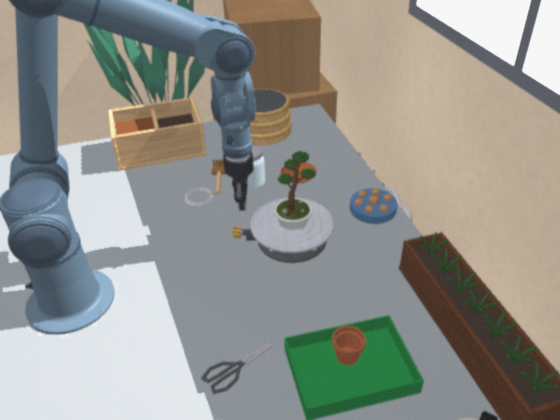

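```bash
python3 -m pendant '{"linear":[[1,-1,-1],[2.2,-1.5,-2.2],[3.4,-1.5,-3.4],[4.6,-1.5,-4.5],[5.8,-1.5,-5.6],[7,-1.5,-6.8],[8.2,-1.5,-8],[9.3,-1.5,-9.1],[10.3,-1.5,-10.1],[10.3,-1.5,-10.1]],"delta_rot":[[0,-0.14,0],[0,-0.28,0],[0,-0.42,0],[0,-0.56,0],[0,-0.7,0],[0,-0.84,0],[0,-0.98,0],[0,-1.12,0],[0,-1.27,0],[0,-1.287,0]],"grip":[1,1,1,1,1,1,1,1,1,1]}'
python3 -m pendant '{"linear":[[0,1,0],[0,3,0],[0,4.5,0],[0,5.2,0],[0,5.2,0]],"delta_rot":[[0,0,0],[0,0,0],[0,0,0],[0,0,0],[0,0,0]],"grip":[1,1,1,1,1]}'
python3 - <<'E'
from plan import *
st=arm.state();print(st['ee_pos'],st['eef_rot'],P(-123,.101,.046))
c=cam('side');cv2.imwrite('pics/s21.png',cv2.resize(c['color'][120:270,180:380,::-1],None,fx=4,fy=4))
E
```

```text
time: 18.8
ee_pos: [0.5408, -0.0388, 0.0979]
eef_rot: [-89.9, 0.1, 56.9]
wrist_force: [0.3, 0.6, -0.2]
grip_width: -0.002
time: 19.3
ee_pos: [0.539, -0.0367, 0.0457]
eef_rot: [-89.8, 0.1, 57.0]
wrist_force: [-0.9, 0.1, 0.7]
grip_width: -0.0
[ 0.53899237 -0.03671416  0.04568658] [-8.97892565e+01  7.20642054e-02  5.69924257e+01] [ 0.54199146 -0.03820573  0.046     ]
```

View pics/s21.png

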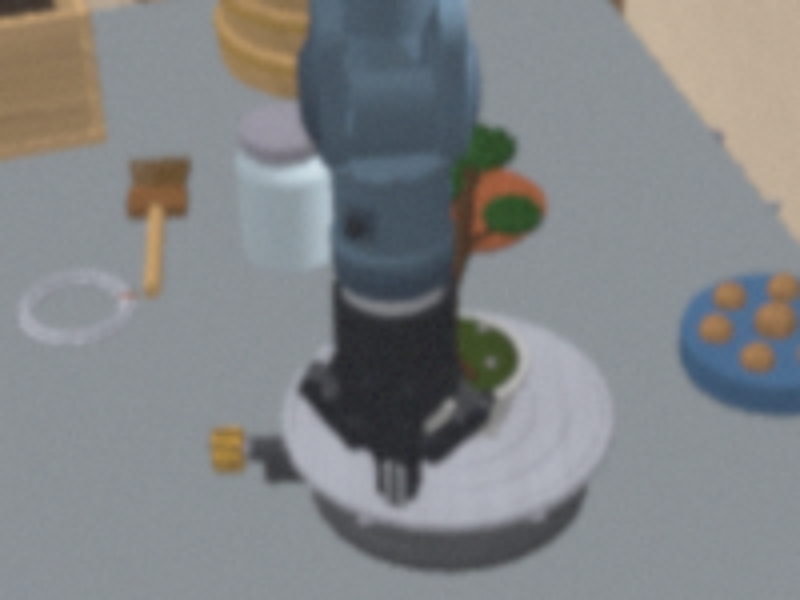

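```bash
python3 -m pendant '{"linear":[[0,0.4,0],[0,0.6,0],[0,0.6,0]],"delta_rot":[[0,0,0],[0,0,0],[0,0,0]],"grip":[1,1,1]}'
python3 -m pendant '{"linear":[[0,0.1,0],[0,0.1,0]],"delta_rot":[[0,0,0],[0,0,0]],"grip":[1,1]}'
python3 -m pendant '{"linear":[[0,0.1,0],[0,0.1,0]],"delta_rot":[[0,0,0],[0,0,0]],"grip":[1,1]}'
```

```text
time: 19.65
ee_pos: [0.5413, -0.0377, 0.0416]
eef_rot: [-90.0, -0.0, 57.0]
wrist_force: [-0.5, -0.5, 0.9]
grip_width: -0.007
time: 19.85
ee_pos: [0.5412, -0.0377, 0.0406]
eef_rot: [-90.0, -0.0, 57.0]
wrist_force: [-0.1, 0.0, -1.1]
grip_width: 0.001
time: 20.05
ee_pos: [0.5411, -0.0377, 0.0395]
eef_rot: [-90.0, -0.0, 57.0]
wrist_force: [-0.1, 0.8, -0.0]
grip_width: 0.005
```

```bash
python3 -m pendant '{"linear":[[0,0.1,0],[0,0.1,0]],"delta_rot":[[0,0,0],[0,0,0]],"grip":[1,1]}'
python3 -m pendant '{"linear":[[0,0.07,0],[0,0.07,0]],"delta_rot":[[0,0,0],[0,0,0]],"grip":[1,1]}'
```

```text
time: 20.25
ee_pos: [0.5414, -0.0378, 0.0388]
eef_rot: [-90.0, -0.0, 57.0]
wrist_force: [-0.1, -1.4, 1.0]
grip_width: -0.0
time: 20.45
ee_pos: [0.5419, -0.0381, 0.0387]
eef_rot: [-90.1, -0.0, 57.0]
wrist_force: [0.0, -0.4, 7.0]
grip_width: -0.002
```

```bash
python3 - <<'E'
from plan import *
p=np.array([.5413,-.0378,.0384]); d=p[:2]-C; r=np.hypot(*d);az=np.degrees(np.arctan2(d[1],d[0]));print(r,az)
for k in range(1,10):
    a=az-4.2*k; print(row(p,57,P(a,r,.0384),57-4.2*k))
E
```

```text
0.10103949722756936 -123.45415431272917
([0.03, 0.0, 0.74], [0.0, 0.073, 0.0])
([0.12, 0.0, 1.48], [0.0, 0.147, -0.0])
([0.26, 0.0, 2.2], [0.0, 0.22, 0.0])
([0.45, 0.0, 2.92], [0.0, 0.293, -0.0])
([0.7, 0.0, 3.62], [0.0, 0.367, -0.0])
([1.0, 0.0, 4.29], [-0.0, 0.44, -0.0])
([1.34, 0.0, 4.95], [0.0, 0.513, -0.0])
([1.73, 0.0, 5.58], [-0.0, 0.586, 0.0])
([2.17, 0.0, 6.18], [0.0, 0.66, -0.0])
```

```bash
python3 -m pendant '{"linear":[[0.03,0,0.74],[0.12,0,1.48],[0.26,0,2.2],[0.45,0,2.92],[0.7,0,3.62],[1.0,0,4.29],[1.34,0,4.95],[1.73,0,5.58],[2.17,0,6.18],[2.17,0,6.18]],"delta_rot":[[0,0.073,0],[0,0.147,0],[0,0.22,0],[0,0.293,0],[0,0.367,0],[0,0.44,0],[0,0.513,0],[0,0.586,0],[0,0.66,0],[0,0.66,0]],"grip":[1,1,1,1,1,1,1,1,1,1]}'
python3 - <<'E'
from plan import *
st=arm.state();print(st['ee_pos'],st['eef_rot'],st['wrist_force'])
c=cam('side');cv2.imwrite('pics/s22.png',cv2.resize(c['color'][120:270,180:380,::-1],None,fx=4,fy=4))
a=arm.pinpoint('side','tree_tip')[:1];print(a)
if a: 
  o=onz(ray(c,a[0]['location']),.219);print(o,np.degrees(np.arctan2(*(o[:2]-C)[::-1])),np.linalg.norm(o[:2]-C))
E
```

```text
time: 21.45
ee_pos: [0.5016, 0.0149, 0.0387]
eef_rot: [-90.0, -0.1, 19.2]
wrist_force: [-0.6, -0.2, 5.9]
grip_width: 0.001
[0.50157695 0.01486997 0.03867892] [-90.00939651  -0.09892891  19.18743852] [-0.55392152 -0.1616129   5.91154002]
[{'location': [318.9, 161.2], 'p': 0.64}]
[0.68732108 0.08241839 0.219     ] 21.686454211594295 0.09720096966768794
```

View pics/s22.png

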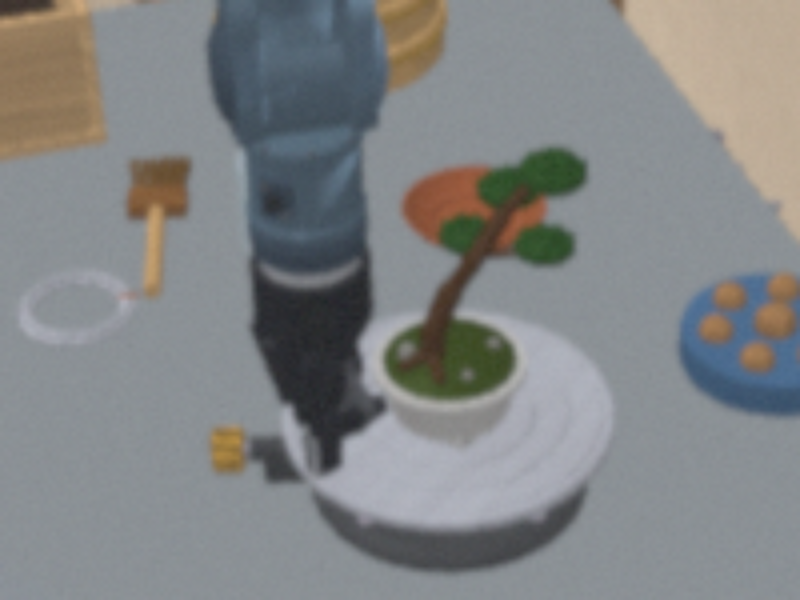

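```bash
python3 -m pendant '{"linear":[[0.03,0,0.74],[0.12,0,1.48],[0.26,0,2.2],[0.45,0,2.92],[0.7,0,3.62],[1.0,0,4.29],[1.34,0,4.95],[1.73,0,5.58],[2.17,0,6.18],[2.17,0,6.18]],"delta_rot":[[0,0.073,0],[0,0.147,0],[0,0.22,0],[0,0.293,0],[0,0.367,0],[0,0.44,0],[0,0.513,0],[0,0.586,0],[0,0.66,0],[0,0.66,0]],"grip":[1,1,1,1,1,1,1,1,1,1]}'
python3 - <<'E'
from plan import *
st=arm.state();print(st['ee_pos'],st['eef_rot'],st['wrist_force'])
cs=cam('side');cv2.imwrite('pics/s23.png',cv2.resize(cs['color'][120:270,180:380,::-1],None,fx=4,fy=4))
ct=cam('top');cv2.imwrite('pics/t23.png',cv2.resize(ct['color'][120:270,180:380,::-1],None,fx=4,fy=4))
a=arm.pinpoint('side','tree_tip')[:1];print(a)
b=arm.pinpoint('top','tree_tip')[:1];print(b)
for c,q in ((cs,a),(ct,b)):
  if q: o=onz(ray(c,q[0]['location']),.219);print(o,np.degrees(np.arctan2(*(o[:2]-C)[::-1])),np.linalg.norm(o[:2]-C))
if a and b: print(tri([ray(cs,a[0]['location']),ray(ct,b[0]['location'])]))
E
```

```text
time: 22.55
ee_pos: [0.5017, 0.0809, 0.0387]
eef_rot: [-89.9, -0.0, -18.6]
wrist_force: [-1.2, 0.6, 7.9]
grip_width: -0.004
[0.50167161 0.08090416 0.03867493] [-8.98992769e+01 -2.99300106e-02 -1.86105027e+01] [-1.15366956  0.60589383  7.87452011]
[{'location': [325.0, 173.3], 'p': 0.58}]
[{'location': [269.5, 159.2], 'p': 0.79}]
[0.68287368 0.02436018 0.219     ] -14.457072243409256 0.08868179664283193
[0.68318549 0.02075809 0.219     ] -16.629848653916795 0.08994768025213415
(array([0.6819237 , 0.02082486, 0.22168643]), [np.float64(0.0004428725222226154), np.float64(0.00044287252222249417)])
```

View pics/s23.png

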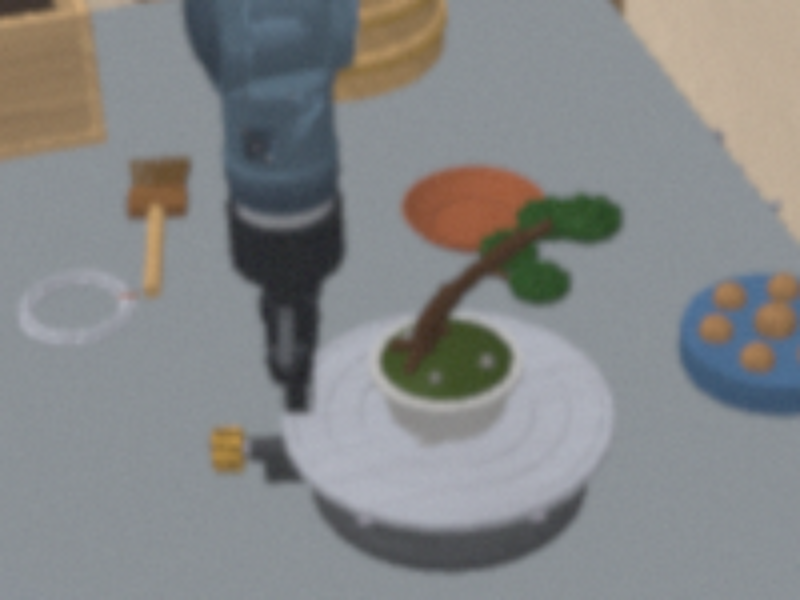

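View pics/t23.png

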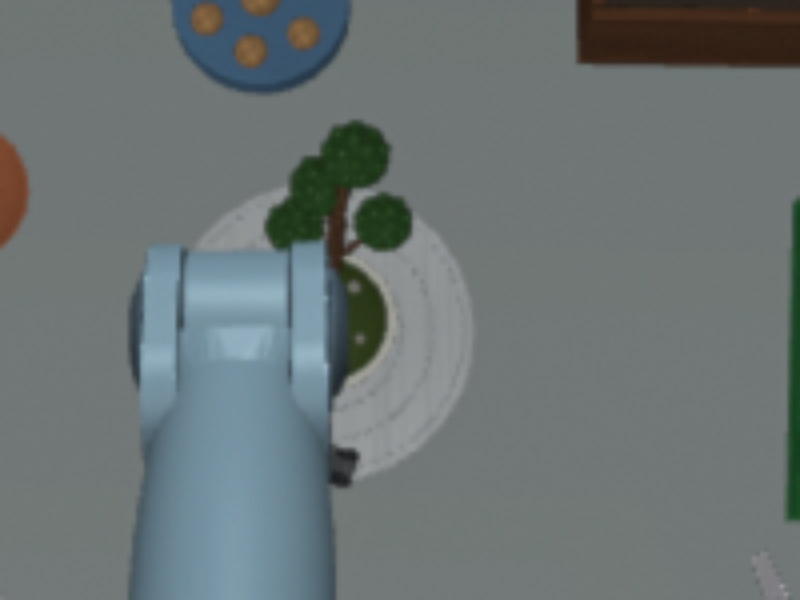

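```bash
python3 -m pendant '{"linear":[[0,-2,0],[0,-5,0],[-3,-8,0],[-6,-11,3],[-9,-13,7],[-9,-13,11],[-9,-13,15],[-9,-13,19],[-9,-13,23],[-9,-13,23]],"delta_rot":[[0,0,0],[0,0,0],[0,0,0],[0,0,0],[0,0,0],[0,0,0],[0,0,0],[0,0,0],[0,0,0],[0,0,0]],"grip":[1,1,1,1,1,1,1,1,1,1]}'
python3 -m pendant '{"linear":[[0,0,4],[0,0,8],[0,0,8]],"delta_rot":[[0,0,0],[0,0,0],[0,0,0]],"grip":[1,1,1]}'
python3 - <<'E'
from plan import *
cs=cam('side');cv2.imwrite('pics/s24.png',cv2.resize(cs['color'][120:270,180:380,::-1],None,fx=4,fy=4))
ct=cam('top');cv2.imwrite('pics/t24.png',cv2.resize(ct['color'][120:270,180:380,::-1],None,fx=4,fy=4))
for nm in ('tree_tip','bonsai','lock_head','disc_centre'):
  a=arm.pinpoint('side',nm)[:1];b=arm.pinpoint('top',nm)[:1];print(nm,a,b)
  if a and b: print(tri([ray(cs,a[0]['location']),ray(ct,b[0]['location'])]))
  z=dict(tree_tip=.219,bonsai=.062,lock_head=.03,disc_centre=.062)[nm]
  for c,q in ((cs,a),(ct,b)):
    if q: print(onz(ray(c,q[0]['location']),z).round(4))
print(arm.state()['time'])
E
```

```text
time: 23.75
ee_pos: [0.4902, 0.3305, 0.1669]
eef_rot: [-89.9, 0.0, -18.4]
wrist_force: [0.7, -1.0, 0.4]
grip_width: 0.001
time: 24.05
ee_pos: [0.5153, 0.4051, 0.1661]
eef_rot: [-90.0, 0.1, -18.4]
wrist_force: [0.7, -0.4, -0.5]
grip_width: 0.003
tree_tip [{'location': [325.3, 170.3], 'p': 0.72}] [{'location': [267.9, 158.7], 'p': 0.89}]
(array([0.68277919, 0.0248939 , 0.22764796]), [np.float64(0.0008372245439200761), np.float64(0.0008372245439204024)])
[0.6884 0.0369 0.219 ]
[0.6845 0.0251 0.219 ]
bonsai [{'location': [288.9, 226.3], 'p': 0.55}] []
[0.5854 0.0303 0.062 ]
lock_head [] [{'location': [245.8, 252.8], 'p': 0.64}]
[0.4503 0.0883 0.03  ]
disc_centre [{'location': [293.1, 221.2], 'p': 0.74}] [{'location': [259.7, 200.5], 'p': 0.58}]
(array([0.60314716, 0.04869734, 0.06086158]), [np.float64(8.510974969544432e-05), np.float64(8.510974969551173e-05)])
[0.6028 0.0474 0.062 ]
[0.6028 0.0487 0.062 ]
24.55
```

View pics/t24.png

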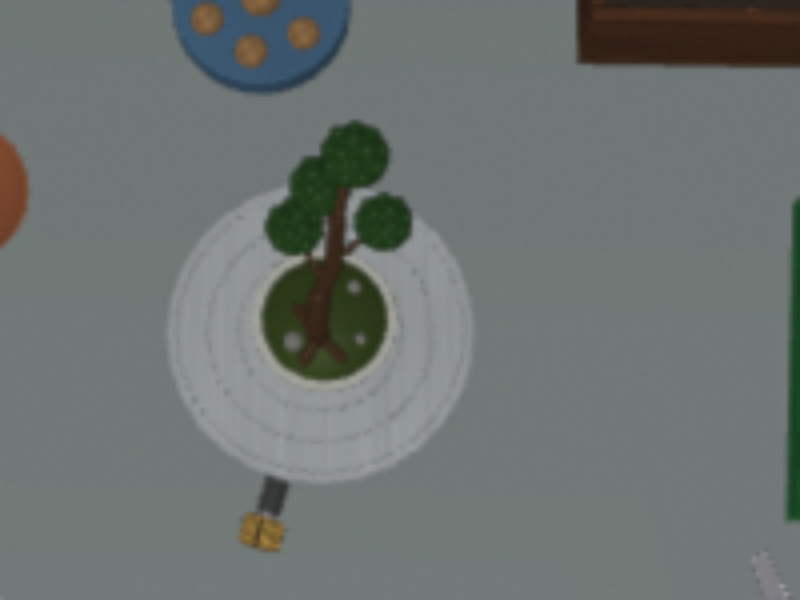

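View pics/s24.png

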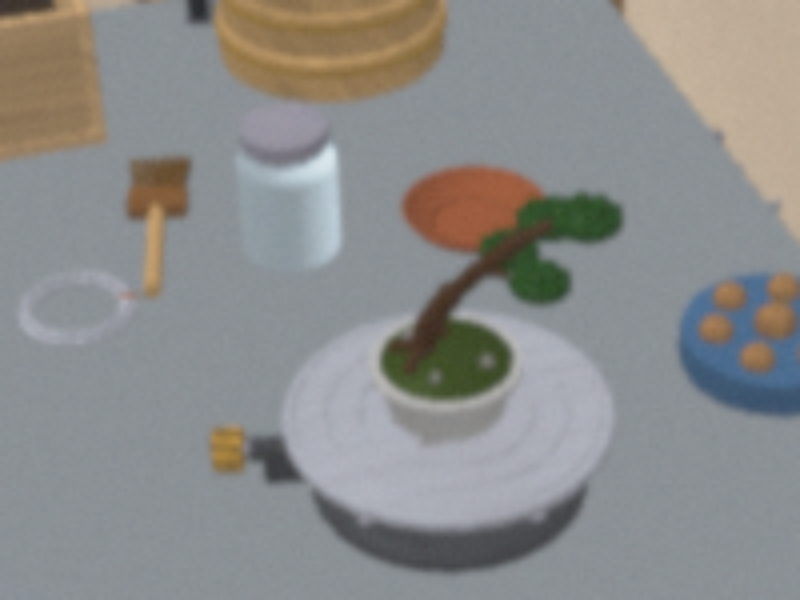

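```bash
python3 - <<'E'
from plan import *
cs,ct=cam('side'),cam('top')
f=lambda q:((q[0]+.5)/4-.5+180,(q[1]+.5)/4-.5+120)
def seg(c,lo,hi,box):
    x0,x1,y0,y1=box;h=cv2.cvtColor(c['color'][y0:y1,x0:x1],cv2.COLOR_RGB2HSV)
    m=cv2.inRange(h,lo,hi);k,l,s,ce=cv2.connectedComponentsWithStats(m);i=1+np.argmax(s[1:,4]);return ce[i]+[x0,y0],s[i,4]
bt=seg(ct,(15,110,70),(34,255,255),(225,275,235,270));bs=seg(cs,(15,110,70),(34,255,255),(215,275,215,250))
print(bt,bs); h,e=tri([ray(ct,bt[0]),ray(cs,bs[0])]);print('head',h,e)
tip=tri([ray(ct,f((356,155))),ray(cs,f((590,217)))]);print('tip',tip)
tt=onz(ray(ct,f((356,155))),.219);print('tip top view',tt)
pot_t=onz(ray(ct,f((325,320))),.107);pot_s=onz(ray(cs,f((447,361))),.107);print('pot',pot_t,pot_s)
ang=lambda v:np.degrees(np.arctan2(v[1],v[0]))
disc_t=onz(ray(ct,f((320,331))),.062);print('disc top',disc_t)
for n,v in (('C-head',np.r_[C,0]-h),('disc_t-head',disc_t-h),('pot_t-head',pot_t-h),('tip-pot_t',tt-pot_t),('tip-pot_s',tip[0]-pot_s),('tip-disc_t',tt-disc_t),('tip-head',tt-h),('tipTri-C',tip[0]-np.r_[C,0])): print(n,ang(v).round(2),np.linalg.norm(v[:2]).round(4))
E
```

```text
(array([245.        , 252.70833333]), np.int32(72)) (array([236.30645161, 231.79032258]), np.int32(62))
head [0.45034661 0.0906917  0.02941214] [np.float64(0.0002572351627001017), np.float64(0.0002572351627000592)]
tip (array([0.68718893, 0.02297634, 0.21676712]), [np.float64(0.0010295421254921586), np.float64(0.0010295421254920435)])
tip top view [0.68545524 0.02313885 0.219     ]
pot [0.59581763 0.04441048 0.107     ] [0.59680091 0.04249218 0.107     ]
disc top [0.59713672 0.04882167 0.062     ]
C-head -16.77 0.1532
disc_t-head -15.92 0.1526
pot_t-head -17.65 0.1527
tip-pot_t -13.35 0.0921
tip-pot_s -12.18 0.0925
tip-disc_t -16.21 0.092
tip-head -16.03 0.2446
tipTri-C -14.62 0.0932
```

```bash
python3 -m pendant '{"linear":[[0,-3,0],[0,-6,0],[0,-9,0],[0,-13.5,-3],[2,-13.5,-6],[4,-13.5,-9],[6,-13.5,-12],[7.9,-13.5,-15],[7.9,-13.5,-19],[7.9,-13.5,-19]],"delta_rot":[[0,-0.14,0],[0,-0.28,0],[0,-0.42,0],[0,-0.57,0],[0,-0.72,0],[0,-0.87,0],[0,-1.0,0],[0,-1.15,0],[0,-1.3,0],[0,-1.4,0]],"grip":[1,1,1,1,1,1,1,1,1,1]}'
python3 -m pendant '{"linear":[[0,0,0],[0,0,0],[0,0,0],[0,0,0],[0,0,0]],"delta_rot":[[0,-0.14,0],[0,-0.28,0],[0,-0.42,0],[0,-0.49,0],[0,-0.49,0]],"grip":[1,1,1,1,1]}'
python3 - <<'E'
from plan import *
c=cam('wrist','w30')
M=c['camera_from_world'];print((-M[:3,:3].T@M[:3,3]).round(3))
E
```

```text
time: 25.65
ee_pos: [0.5276, 0.1927, 0.3028]
eef_rot: [-90.0, 0.1, 61.6]
wrist_force: [0.5, 0.7, 0.5]
grip_width: -0.003
time: 26.15
ee_pos: [0.529, 0.1968, 0.3029]
eef_rot: [-90.0, -0.0, 89.7]
wrist_force: [0.8, 0.6, 0.1]
grip_width: -0.002
[0.529 0.121 0.469]
```

View pics/w30.png

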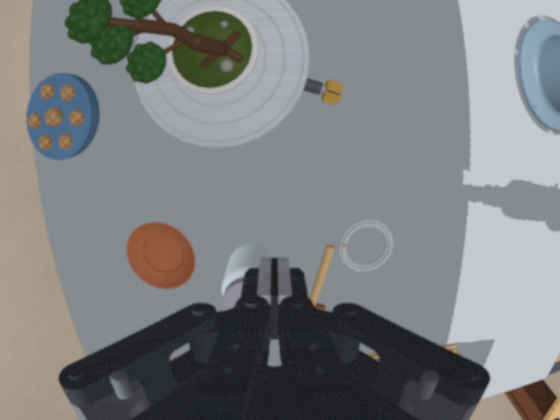

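```bash
python3 -m pendant '{"linear":[[-4,0,-2],[-8,0,-3],[-9,0,-3],[-9,0,-3]],"delta_rot":[[0,0,0],[0,0,0],[0,0,0],[0,0,0]],"grip":[1,1,1,1]}'
python3 - <<'E'
from plan import *
c=cam('wrist','w31')
cv2.imwrite('pics/w31z.png',cv2.resize(c['color'][0:250,80:400,::-1],None,fx=2.4,fy=2.4,interpolation=cv2.INTER_CUBIC))
for n in ('tree_tip','bonsai','lock_head','disc_centre'): 
    q=arm.pinpoint('wrist',n)[:1]; 
    z=dict(tree_tip=.219,bonsai=.062,lock_head=.03,disc_centre=.062)[n]
    print(n,q, onz(ray(c,q[0]['location']),z).round(4) if q else '')
E
```

```text
time: 26.6
ee_pos: [0.5587, 0.1054, 0.3028]
eef_rot: [-90.0, -0.0, 89.5]
wrist_force: [-0.2, -0.9, -0.5]
grip_width: 0.0
tree_tip [{'location': [113.9, 115.5], 'p': 0.88}] [0.6889 0.0241 0.219 ]
bonsai [{'location': [246.1, 128.1], 'p': 0.96}] [0.5923 0.0488 0.062 ]
lock_head [{'location': [349.2, 157.2], 'p': 0.94}] [0.4543 0.0904 0.03  ]
disc_centre [{'location': [351.1, 159.0], 'p': 0.32}] [0.4593 0.0882 0.062 ]
```

View pics/w31z.png

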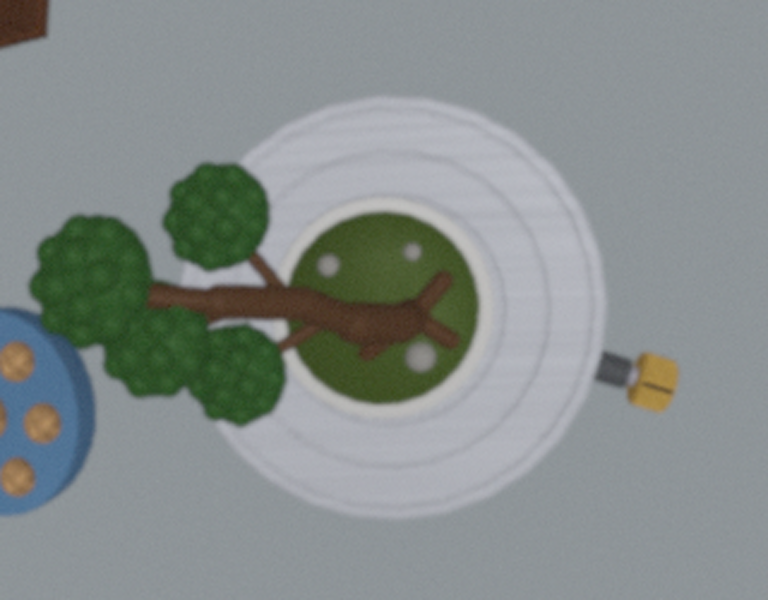

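```bash
python3 - <<'E'
from plan import *
from scipy.optimize import minimize
c=cam('wrist')
th=np.linspace(0,2*np.pi,720,endpoint=False)
g=cv2.GaussianBlur(cv2.cvtColor(c['color'],cv2.COLOR_RGB2GRAY),(0,0),.8).astype(np.float32)
def ring(p,r,z):
    P=np.array([proj(c,[p[0]+r*np.cos(t),p[1]+r*np.sin(t),z]) for t in th]).astype(np.float32);return cv2.remap(g,P[:,:1],P[:,1:],1)[:,0]
def fit(r,z,x0,w=.002):
    f=lambda p:-np.mean(np.clip(ring(p,r-w,z)-ring(p,r+w,z),-15,50))
    b=min((f((x0[0]+dx,x0[1]+dy)),x0[0]+dx,x0[1]+dy) for dx in np.arange(-.008,.009,.002) for dy in np.arange(-.008,.009,.002))
    m=minimize(f,b[1:],method='Nelder-Mead',options=dict(initial_simplex=np.array(b[1:])+np.array([[0,0],[.001,0],[0,.001]]),xatol=5e-5,fatol=1e-3));return m.x,m.fun
D=fit(.115,.062,C)[0];print('disc',D)
pot,fv=fit(.052,.109,D);print('pot',pot,fv)
f=lambda q:np.array([(q[0]+.5)/2.4-.5+80,(q[1]+.5)/2.4-.5])
pad=onz(ray(c,f((93,280))),.219);print('pad',pad)
hsv=cv2.cvtColor(c['color'],cv2.COLOR_RGB2HSV);m=cv2.inRange(hsv[130:190,320:380],(15,110,70),(34,255,255));k,l,s,ce=cv2.connectedComponentsWithStats(m);i=1+np.argmax(s[1:,4]);hp=ce[i]+[320,130]
mg=cv2.inRange(hsv[:250,80:400],(40,110,20),(80,255,140))
h=onz(ray(c,hp),.038);print('head px',hp,h)
# boss axis direction: centre points (614,368),(592? )
b1=onz(ray(c,f((612,369))),.035);print('boss',b1)
ang=lambda v:np.degrees(np.arctan2(v[1],v[0])).round(2)
print('base dir: disc-head',ang(D-h[:2]),'pot-head',ang(pot-h[:2]),'disc-boss',ang(D-b1[:2]),'boss-head',ang(b1-h),np.linalg.norm(D-h[:2]))
print('tree: pad-disc',ang(pad[:2]-D),'pad-pot',ang(pad[:2]-pot),np.linalg.norm(pad[:2]-pot), 'pad-head',ang(pad-h))
E
```

```text
disc [0.6000462  0.05014706]
pot [0.59627251 0.0472263 ] -12.504063606262207
pad [0.68474863 0.02851837 0.219     ]
head px [352.03785489 157.58675079] [0.45200247 0.09187274 0.038     ]
boss [0.47573718 0.08706969 0.035     ]
base dir: disc-head -15.74 pot-head -17.2 disc-boss -16.54 boss-head -11.44 0.15381149989913823
tree: pad-disc -14.32 pad-pot -11.94 0.09043235690056213 pad-head -15.23
```

```bash
python3 - <<'E'
from plan import *
c=cam('wrist')
f=lambda q:np.array([(q[0]+.5)/2.4-.5+80,(q[1]+.5)/2.4-.5])
ang=lambda v:np.degrees(np.arctan2(v[1],v[0])).round(2)
pad=onz(ray(c,f((91,281))),.219)
for z in (.102,.109):
    p=onz(ray(c,f((384,308))),z);print(z,p,ang(pad-p),np.linalg.norm((pad-p)[:2]))
    for a,b in (((275,308),(495,308)),((289,308),(479,308))): print(np.linalg.norm(onz(ray(c,f(a)),z)-onz(ray(c,f(b)),z))/2)
C=np.array([.5985,.0485])
print(ang(pad[:2]-C))
print(arm.state()['time'])
E
```

```text
0.102 [0.59618555 0.04940134 0.102     ] -13.02 0.09176504641970558
0.05203594536422327
0.044877058769210804
0.109 [0.59545785 0.0490629  0.109     ] -12.71 0.09239914296162212
0.05104249265777723
0.04402028110946899
-12.79
26.95
```

```bash
python3 -m pendant '{"linear":[[-0.5,0,1],[-1,0,2],[-1.5,0,3],[-2,0,4],[-2.5,0,5],[-3.2,0,5.7],[-3.2,0,5.7],[-3.2,0,5.7],[-3.2,0,5.7],[-3.2,0,5.7]],"delta_rot":[[0,0.14,0],[0,0.28,0],[0,0.42,0],[0,0.56,0],[0,0.7,0],[0,0.84,0],[0,0.98,0],[0,1.12,0],[0,1.26,0],[0,1.4,0]],"grip":[1,1,1,1,1,1,1,1,1,1]}'
python3 -m pendant '{"linear":[[0,3,0],[0,7,0],[0,11,0],[0,15,0],[0,19,0],[0,23,0],[0,25,0],[0,25.8,0],[0,25.8,0]],"delta_rot":[[0,0.14,0],[0,0.28,0],[0,0.42,0],[0,0.427,0],[0,0.427,0],[0,0.427,0],[0,0.427,0],[0,0.427,0],[0,0.427,0]],"grip":[1,1,1,1,1,1,1,1,1]}'
```

```text
time: 27.95
ee_pos: [0.5013, 0.0756, 0.3029]
eef_rot: [-90.0, -0.0, 9.2]
wrist_force: [-0.2, 0.2, -0.1]
grip_width: -0.001
time: 28.85
ee_pos: [0.5005, 0.0754, 0.0441]
eef_rot: [-90.0, 0.1, -15.0]
wrist_force: [0.5, 1.1, 0.5]
grip_width: -0.001
```

```bash
python3 -m pendant '{"linear":[[0,0.4,0],[0,0.55,0],[0,0.65,0],[0,0.65,0]],"delta_rot":[[0,0,0],[0,0,0],[0,0,0],[0,0,0]],"grip":[1,1,1,1]}'
```

```text
time: 29.25
ee_pos: [0.5019, 0.0751, 0.0389]
eef_rot: [-90.0, -0.1, -15.0]
wrist_force: [0.4, -0.2, -0.5]
grip_width: -0.0
```

```bash
python3 -m pendant '{"linear":[[0,0.1,0],[0,0.1,0]],"delta_rot":[[0,0,0],[0,0,0]],"grip":[1,1]}'
```

```text
time: 29.45
ee_pos: [0.5021, 0.0752, 0.0387]
eef_rot: [-89.9, -0.1, -15.0]
wrist_force: [-2.1, -0.3, 7.8]
grip_width: 0.003
```

```bash
python3 -m pendant '{"linear":[[0,0,0.2],[0.01,0,0.4],[0.02,0,0.63],[0.02,0,0.63],[0.02,0,0.63],[0.02,-2,0.63],[0.02,-5,0.63],[-4,-9,0.63],[-8,-13,3],[-8,-16,7]],"delta_rot":[[0,0.02,0],[0,0.04,0],[0,0.063,0],[0,0.063,0],[0,0.063,0],[0,0.063,0],[0,0.063,0],[0,0.063,0],[0,0.063,0],[0,0.063,0]],"grip":[1,1,1,1,1,1,1,1,1,1]}'
```

```text
time: 30.45
ee_pos: [0.4375, 0.1525, 0.1894]
eef_rot: [-90.1, 0.2, -18.8]
wrist_force: [2.0, -0.5, -0.1]
grip_width: -0.001
```

```bash
python3 -m pendant '{"linear":[[0,-3,0],[0,-7,0],[0,-10.5,0],[0,-10.5,0]],"delta_rot":[[0,-0.14,0],[0,-0.28,0],[0,-0.42,0],[0,-0.56,0]],"grip":[1,1,1,1]}'
python3 - <<'E'
from plan import *
st=arm.state();print(st['ee_pos'],st['eef_rot'])
print(row(st['ee_pos'],st['eef_rot'][2],np.array([.559,.107,.303]),89.5))
E
```

```text
time: 30.85
ee_pos: [0.4446, 0.1541, 0.299]
eef_rot: [-90.0, -0.6, 13.8]
wrist_force: [1.3, 0.0, -0.3]
grip_width: 0.001
[0.44461384 0.15408171 0.2990383 ] [-90.01960688  -0.55313035  13.82981038]
([9.98, -0.4, -7.31], [-0.0, -1.321, 0.0])
```

```bash
python3 -m pendant '{"linear":[[1,0,-0.7],[2,0,-1.5],[3,0,-2.2],[4,0,-3],[5,0,-3.7],[6,0,-4.5],[7,0,-5.2],[8,0,-5.9],[9,0,-6.6],[10,0,-7.3]],"delta_rot":[[0,-0.14,0],[0,-0.28,0],[0,-0.42,0],[0,-0.56,0],[0,-0.7,0],[0,-0.84,0],[0,-0.98,0],[0,-1.12,0],[0,-1.26,0],[0,-1.3,0]],"grip":[1,1,1,1,1,1,1,1,1,1]}'
python3 -m pendant '{"linear":[[0,0,0],[0,0,0]],"delta_rot":[[0,0,0],[0,0,0]],"grip":[1,1]}'
python3 - <<'E'
from plan import *
c=cam('wrist','w40')
cv2.imwrite('pics/w40z.png',cv2.resize(c['color'][0:250,80:400,::-1],None,fx=2.4,fy=2.4,interpolation=cv2.INTER_CUBIC))
for n in ('tree_tip','bonsai','lock_head'): 
    q=arm.pinpoint('wrist',n)[:1]; 
    z=dict(tree_tip=.219,bonsai=.062,lock_head=.03)[n]
    print(n,q, onz(ray(c,q[0]['location']),z).round(4) if q else '')
E
```

```text
time: 31.85
ee_pos: [0.5568, 0.1055, 0.2938]
eef_rot: [-90.0, -0.0, 88.1]
wrist_force: [0.1, -0.4, -0.3]
grip_width: -0.002
time: 32.05
ee_pos: [0.5561, 0.1057, 0.2936]
eef_rot: [-90.0, -0.0, 87.9]
wrist_force: [0.5, -0.6, 0.4]
grip_width: -0.002
tree_tip [{'location': [109.0, 111.8], 'p': 0.65}] [0.6834 0.0176 0.219 ]
bonsai [{'location': [237.9, 128.7], 'p': 0.68}] [0.5974 0.048  0.062 ]
lock_head [{'location': [348.3, 155.8], 'p': 0.65}] [0.4547 0.0903 0.03  ]
```

View pics/w40z.png

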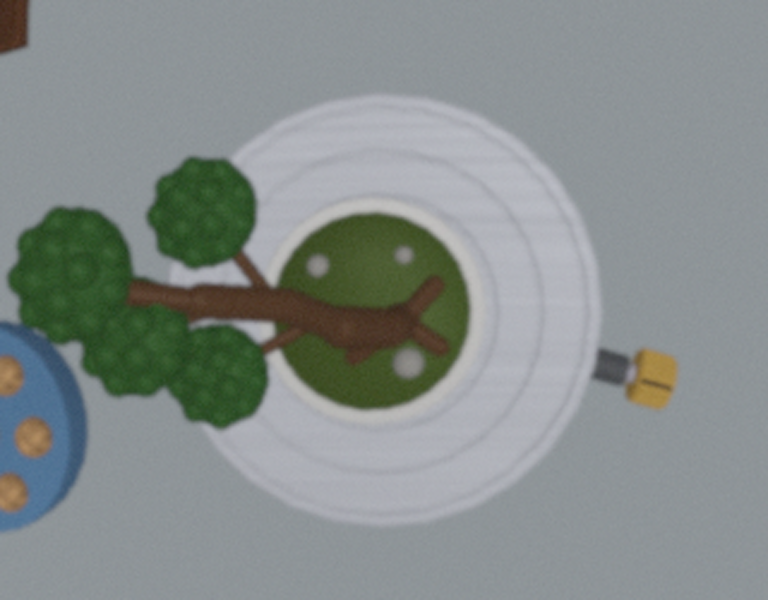

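```bash
cat > m.py <<'E'
from plan import *
from scipy.optimize import minimize
import sys
c=cam('wrist')
th=np.linspace(0,2*np.pi,720,endpoint=False)
g=cv2.GaussianBlur(cv2.cvtColor(c['color'],cv2.COLOR_RGB2GRAY),(0,0),.8).astype(np.float32)
def ring(p,r,z):
    P=np.array([proj(c,[p[0]+r*np.cos(t),p[1]+r*np.sin(t),z]) for t in th]).astype(np.float32);return cv2.remap(g,P[:,:1],P[:,1:],1)[:,0]
def fit(r,z,x0,w=.002):
    f=lambda p:-np.mean(np.clip(ring(p,r-w,z)-ring(p,r+w,z),-15,50))
    b=min((f((x0[0]+dx,x0[1]+dy)),x0[0]+dx,x0[1]+dy) for dx in np.arange(-.008,.009,.002) for dy in np.arange(-.008,.009,.002))
    m=minimize(f,b[1:],method='Nelder-Mead',options=dict(initial_simplex=np.array(b[1:])+np.array([[0,0],[.001,0],[0,.001]]),xatol=5e-5,fatol=1e-3));return m.x,m.fun
D=fit(.115,.062,C)[0]
f=lambda q:np.array([(q[0]+.5)/2.4-.5+80,(q[1]+.5)/2.4-.5])
ang=lambda v:np.degrees(np.arctan2(v[1],v[0])).round(2)
pad=onz(ray(c,f((70,275))),.219);p=onz(ray(c,f((372,311))),.105)
hsv=cv2.cvtColor(c['color'],cv2.COLOR_RGB2HSV);m=cv2.inRange(hsv[130:190,320:380],(15,110,70),(34,255,255));k,l,s,ce=cv2.connectedComponentsWithStats(m);i=1+np.argmax(s[1:,4]);h=onz(ray(c,ce[i]+[320,130]),.038)
print('disc',D,'pot',p,'pad',pad,'head',h)
print('tree',ang(pad-p),np.linalg.norm((pad-p)[:2]),'pad-disc',ang(pad[:2]-D),'base',ang(D-h[:2]),ang(p-h))
E
python3 m.py
```

```text
disc [0.60022121 0.04995464] pot [0.59608117 0.04678366 0.105     ] pad [0.68382244 0.0200095  0.219     ] head [0.45189938 0.09178809 0.038     ]
tree -16.97 0.09173541433877275 pad-disc -19.71 base -15.75 -17.34
```

```bash
python3 - <<'E'
from cell import arm
print(arm.state()['time'],arm.state()['wrist_force']); print(arm.job_done())
E
```

```text
32.3 [ 0.78314729 -0.05870134 -0.30659956]
the job is handed in; nothing more can be done
None
```

I loosened the lock screw by two turns and turned the tree to lean straight away from the screw, within about 1.5°. The job was handed in at about 32 s, with the arm clear of everything. No verdict was returned.

- **Lock screw:** I rolled the head with the closed fingertips in eight strokes across its top, tracking the slot and the dark rib after each one. My last measurement was about 723°, against 720° for two full turns, with the rib back on top. The screw thread now shows behind the head.
- **Tree:** I turned the disc clockwise by friction, with the fingertip on its top face. Two drags made most of the turn; a close look then put the tree about 3° short, so I added a third of about 3.6°. In the last view the tree leans at −17.0° in the world frame. "Straight away from the screw" came out between −15.7° and −17.3°, depending on whether it is taken from the disc centre or the pot centre.
- **Forces:** Contact forces in the readings I took stayed below about 10 N. I did not touch the pot, the tree or the other things on the bench.

**Checks that disagreed:**
- With the gripper shut, the fingertips stood about 23 mm short of the reported tool point. I found each contact height by touch instead.
- The pot measured about 3–5 mm off the disc's centre. I think part of that is camera calibration error.

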